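# Unnest the terracotta cups and line them up on the shop display

### The arm

A 6-joint arm with a two-finger parallel gripper is mounted at the origin on the work surface. World frame = base frame: x ahead of the robot, y to its left, z up, the work surface at z = 0. Lengths are in m, angles in rad, forces in N, time in s.
With the tool pointing down it reaches from about 0.375 to 0.9 m from the base axis. Payload 3.1 kg.
Tool frame: the origin (TCP) lies between the finger pads; the fingertips stand manip.nose_length ahead of it and the grasp point (between the pads) lies 5 mm behind it (manip.nose_length is the distance from the TCP to the fingertips, in m); z points along the fingers, y is the line along which they close (so a half turn about z gives the same grasp; the last joint's range is limited). The gripper opens to 85 mm and grips with 20 to 120 N. Pads are 22 mm wide; open, the fingers measure 114 mm over their backs; the gripper's body (76 mm by 85 mm) begins 54 mm behind the grasp point. The pads swing forward as they close: fully open they stand 13 mm farther back than shut.
Start: joints at [1.077, 0.527, 1.433, -0, 1.181, -0.178], TCP at [0.194, 0.594, 0.225] pointing down, gripper open.
Joint ranges: [-3.08, 3.08], [-0.75, 2.2], [0.22, 2.44], [-1.43, 4.57], [0, 2.65], [-2.85, 2.85]. Speed limits (rad/s): [2.79, 2.79, 3.14, 3.14, 3.14, 3.14].

### API

Orientations are given as a unit quaternion [x, y, z, w].
In Python, from station import monitor, eyes, job, manip gives the robot as it stands.
- The arm moves only by the shell command python3 -m pendant 'ROWS' [FORCE]. ROWS is JSON, a list that holds one entry, the list of rows, each a list of 7 numbers: the shift along the tool's x, y, z as a fraction of full scale, then the turn, a rotation vector about the tool's x, y, z as a fraction of full scale, then the opening, from 0 (shut) to 1 (fully open). A call has 1 to 20 rows; each row shifts and turns the commanded pose from where the row before left it, along the tool's axes as they then stand; what a row does not reach is not made up. Full scale, the value 1, is 800 mm for a shift and 0.12 rad for a turn. A row lasts 1/10 s, in which the tool goes at most 50 mm and 8.59 degrees, less where a joint would pass 70% of its speed; a pose out of reach is approached as far as the arm can. A call with a number of a shift or a turn outside -1 to 1 is refused whole. A call with a gripper value outside its range is refused whole. The fingers move at their own pace and stop on an object; FORCE is the grip in N (left out, the last holds). Time passes only in rows, so rows that do not move let the fingers close. It gives the time, the measured TCP pose, the force, the opening and the grip force at its end, in the units of the state.
- monitor.sense(): the state, without advancing time (a new reading comes with each control period).
- eyes.snapshot(name): name is "scene" or "top"; returns a dict with "pixels" (384x512x3 uint8, red, green, blue), "depth" (384x512 float32, m along the optical axis (not along the pixel's ray), 0 where there is no reading), "intrinsics" (3x3 intrinsics, pixels), "eye" and "attitude" of the camera in the world. Camera axes: x right, y down, z forward; pixel columns grow to the right and rows downward; lengths in m; the calibration is good to about 2 mm. A picture is of the moment at which its call begins.
- job.sign_off(): hands the job in; it is judged then, once.
The state is a dict: "t": time; "q": joint angles; "qd": joint speeds; "tau": joint torques, N m; "tcp_pos": TCP position; "tool_rot": TCP orientation; "force": force on the tool from outside, world axes, zero at the start; "ft_torque": the same for the moment, N m; "finger_gap": opening from 0.0 (shut) to 1.0 (fully open); "gripper_force": force on a finger pad.
Only numpy, scipy, OpenCV 4.12 (cv2) and the standard library are available. Lean on these libraries where they do the work, as an engineer would, in place of code of your own. Each camera call takes 0.05 s, during which the arm holds its last target. There are 200 camera calls.

### The job

The terracotta cups on the delivery tray came nested, slim tall ones standing inside wide low ones. Pull them apart and set them down, without letting any fall, upright and empty in two neat rows on the stepped display stand, each cup centred on a cork mark of its own: all wide cups along the high step and all slim cups along the low step, the slim ones side by side with no free mark between them. Leave the bottle, bowl and stone at the far edge alone.

Things in the scene. Friction and masses are not known exactly. Their poses are not given: they have to be found in the camera images.
- riser: fixed dark-wood display stand, 340 mm long (y) x 235 deep (x), left or right of the robot. Origin on the counter, mid-length; x from high to low step, roughly away from the robot. High step: 80 mm high, x -125 to 5 mm, a lip 12 mm high, 6 thick round its edge (inner faces 59 mm from the line of marks, 44 beyond the end marks). Low step: 20 mm high, x 5 to 110 mm, no lip
- wide_pad0 (a point): centre, on the surface, of round flush cork mark number 0 on the high step (74 mm across; stand frame x = -60, y = -120, z = 80 mm). The four marks are in a straight row 80 mm apart
- wide_pad1 (a point): centre, on the surface, of round flush cork mark number 1 on the high step (74 mm across; stand frame x = -60, y = -40, z = 80 mm). The four marks are in a straight row 80 mm apart
- wide_pad2 (a point): centre, on the surface, of round flush cork mark number 2 on the high step (74 mm across; stand frame x = -60, y = 40, z = 80 mm). The four marks are in a straight row 80 mm apart
- wide_pad3 (a point): centre, on the surface, of round flush cork mark number 3 on the high step (74 mm across; stand frame x = -60, y = 120, z = 80 mm). The four marks are in a straight row 80 mm apart
- slim_pad0 (a point): centre, on the surface, of round flush cork mark number 0 on the low step (54 mm across; stand frame x = 55, y = -120, z = 20 mm). The four marks are in a straight row 80 mm apart
- slim_pad1 (a point): centre, on the surface, of round flush cork mark number 1 on the low step (54 mm across; stand frame x = 55, y = -40, z = 20 mm). The four marks are in a straight row 80 mm apart
- slim_pad2 (a point): centre, on the surface, of round flush cork mark number 2 on the low step (54 mm across; stand frame x = 55, y = 40, z = 20 mm). The four marks are in a straight row 80 mm apart
- slim_pad3 (a point): centre, on the surface, of round flush cork mark number 3 on the low step (54 mm across; stand frame x = 55, y = 120, z = 20 mm). The four marks are in a straight row 80 mm apart
- tray: fixed plywood delivery tray, 260 x 260 mm, floor 6 mm thick, low rim 14 mm above the counter; origin under its centre. The nests stand on it about 120 mm apart, two by two
- wide0: wide low terracotta cup, open at the top: 66 mm outside diameter, 45 mm tall, wall 4 mm, floor 6 mm, straight sides, about 0.16 kg. Origin: centre of its underside, z up its axis. Starts on the tray; always present
- wide1: wide low terracotta cup, open at the top: 66 mm outside diameter, 45 mm tall, wall 4 mm, floor 6 mm, straight sides, about 0.16 kg. Origin: centre of its underside, z up its axis. Starts on the tray; always present
- wide2: wide low terracotta cup, open at the top: 66 mm outside diameter, 45 mm tall, wall 4 mm, floor 6 mm, straight sides, about 0.16 kg. Origin: centre of its underside, z up its axis. Starts on the tray; always present
- wide3: wide low terracotta cup, open at the top: 66 mm outside diameter, 45 mm tall, wall 4 mm, floor 6 mm, straight sides, about 0.16 kg. Origin: centre of its underside, z up its axis. Starts on the tray; always present
- slim0: slim tall terracotta cup, open at the top: 44 mm outside diameter, 90 mm tall, wall 4 mm, floor 6 mm, straight sides, about 0.12 kg. Origin: centre of its underside, z up its axis. Starts standing loosely inside a wide cup (wide0), on its floor, so that its top stands 51 mm above the wide cup's rim; two to four slim cups are present
- slim1: slim tall terracotta cup, open at the top: 44 mm outside diameter, 90 mm tall, wall 4 mm, floor 6 mm, straight sides, about 0.12 kg. Origin: centre of its underside, z up its axis. Starts standing loosely inside a wide cup (wide1), on its floor, so that its top stands 51 mm above the wide cup's rim; two to four slim cups are present
- slim2: slim tall terracotta cup, open at the top: 44 mm outside diameter, 90 mm tall, wall 4 mm, floor 6 mm, straight sides, about 0.12 kg. Origin: centre of its underside, z up its axis. Starts standing loosely inside a wide cup (wide2), on its floor, so that its top stands 51 mm above the wide cup's rim; two to four slim cups are present
- slim3: slim tall terracotta cup, open at the top: 44 mm outside diameter, 90 mm tall, wall 4 mm, floor 6 mm, straight sides, about 0.12 kg. Origin: centre of its underside, z up its axis. Starts standing loosely inside a wide cup (wide3), on its floor, so that its top stands 51 mm above the wide cup's rim; two to four slim cups are present
- oil_bottle: bystander: amber glass oil bottle, 34 mm across, 85 mm tall, standing near the far edge; origin under its centre
- iron_bowl: bystander: dark iron bowl, 100 mm across, 35 mm tall, near the far edge; origin under its centre
- stone_pebble: bystander: flat polished stone, 68 mm across, 30 mm tall, near the far edge; origin under its centre
There are look-alikes about, which are no part of the job. Leave any purple look-alike of the slim3 alone.

How it is judged:
By the outcome, as a careful person would: the job done as asked, in the order asked, and still so for the second after the job is handed in, with the robot touching nothing.
Of slim0, slim1, slim2, slim3 only 2 to 4 are there at a start; the rules pass over those that are not, and their reading is None.
At some moment in a run one of wide0, wide1, wide2, wide3 may be knocked a few centimetres aside while the robot is not near it.
It also fails if it takes over 210 s, if anything falls off the work surface, if the arm or the gripper's body presses on something with over 40 N, if the wrist force passes 120 N, or if a joint passes its speed limit or range.

## Working session

There is one attempt and no reset: what is moved stays moved. The work goes in short steps, Python scripts to look and compute and a shell command to move; the robot and the scene stay as the last step left them, time stands still between calls to the robot, and variables do not carry over. Pictures are saved under pics/ and viewed, at most 14 in all, crops included, and the job is handed in when it is done.

```bash
ls; mkdir -p pics; python3 - <<'E'
from station import monitor, eyes, job, manip
import cv2,numpy as np
print(monitor.sense(), manip.nose_length)
for n in ("scene","top"):
    s=eyes.snapshot(n); cv2.imwrite(f"pics/{n}0.png",s["pixels"][:,:,::-1]); print(n,s["intrinsics"],s["eye"],s["attitude"])
E
```

```text
pics
{'t': 0.0, 'q': array([ 1.07652828e+00,  5.28489298e-01,  1.43390918e+00,  2.79928376e-05,
        1.18138998e+00, -1.78501046e-01]), 'qd': array([-9.98223825e-04,  8.34251144e-04, -9.22784643e-04, -6.09889838e-05,
        8.41006946e-04,  6.25570018e-04]), 'tau': array([ 8.40956509e-04, -4.42347443e+01, -1.78028119e+01, -2.24840419e-04,
        8.71971133e-03, -8.61537700e-06]), 'tcp_pos': array([0.19370353, 0.59345631, 0.22351723]), 'tool_rot': array([ 1.57233550e-01,  9.87560836e-01, -1.03209838e-03, -3.74609358e-04]), 'force': array([ 0.92604533, -0.04086844,  0.42018877]), 'ft_torque': array([-0.00370335,  0.05659193,  0.01959742]), 'gripper_force': 0.0, 'finger_gap': 1.0043920850324095} 0.014
scene [[400.95122982   0.         262.97928042]
 [  0.         400.95122982 197.80859447]
 [  0.           0.           1.        ]] [1.21073469 0.33976564 0.6442621 ] [ 0.46162593  0.76379631 -0.38107187 -0.24145585]
top [[434.60630624   0.         250.33239298]
 [  0.         434.60630624 186.70085105]
 [  0.           0.           1.        ]] [ 0.34340239 -0.02482045  1.19208469] [-0.69659975  0.71229904 -0.05905468  0.06238117]
```

View pics/top0.png

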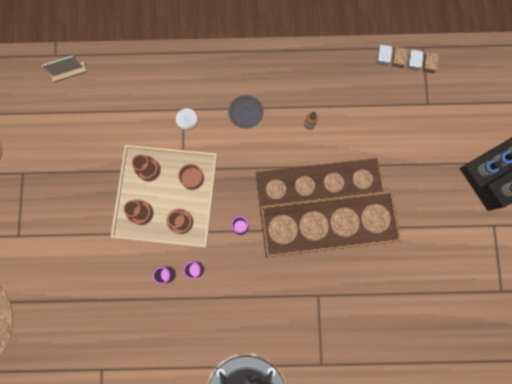

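View pics/scene0.png

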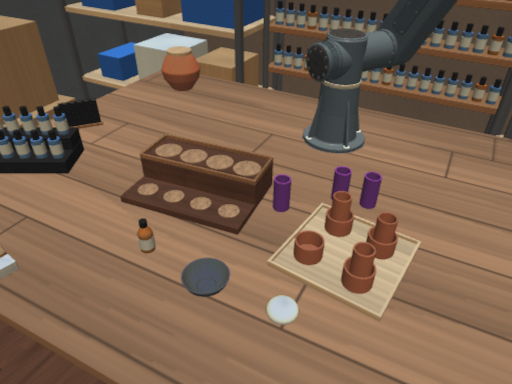

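```bash
cat > h.py <<'E'
from station import monitor, eyes, job, manip
import cv2, numpy as np
from scipy.spatial.transform import Rotation as R
def cam(n):
    s=eyes.snapshot(n); s["R"]=R.from_quat(s["attitude"]).as_matrix(); s["n"]=n; return s
def ray(s,uv,z):
    uv=np.atleast_2d(uv).astype(float); K=s["intrinsics"]
    d=np.c_[(uv-K[[0,1],2])/K[0,0],np.ones(len(uv))]@s["R"].T
    return s["eye"]+d*((z-s["eye"][2])/d[:,2])[:,None]
def proj(s,p):
    c=(np.atleast_2d(p)-s["eye"])@s["R"]; K=s["intrinsics"]; return c[:,:2]/c[:,2:]*K[0,0]+K[[0,1],2]
def xyz(s):
    h,w=s["depth"].shape; v,u=np.mgrid[:h,:w]; K=s["intrinsics"]; D=s["depth"]
    return np.stack([(u-K[0,2])/K[0,0]*D,(v-K[1,2])/K[0,0]*D,D],-1)@s["R"].T+s["eye"]
def blobs(m,amin):
    n,l,st,c=cv2.connectedComponentsWithStats(m.astype(np.uint8)); return [(c[i],st[i],l==i) for i in range(1,n) if st[i,4]>=amin]
def red(s):
    hsv=cv2.cvtColor(s["pixels"],cv2.COLOR_RGB2HSV); h=hsv[...,0].astype(int)
    return ((h<9)|(h>174))&(hsv[...,1]>120)&(hsv[...,2]>50)
E
python3 - <<'E'
from h import *
np.set_printoptions(precision=4,suppress=True)
s=cam("top"); P=xyz(s)
print("table z",np.median(P[300:310,300:310,2]))
hsv=cv2.cvtColor(s["pixels"],cv2.COLOR_RGB2HSV)
for u,v in [(375,217),(363,180),(190,178),(137,210),(382,240),(240,224),(60,100)]: print((u,v),hsv[v,u],P[v,u])
for zl,zh in((.04,.06),(.09,.11)):
    m=red(s)&(P[...,2]>zl)&(P[...,2]<zh)&(P[...,1]>0)
    for c,st,mm in blobs(m,20):
        q=P[mm]; (x,y),r=cv2.minEnclosingCircle(q[:,:2].astype(np.float32)); print(zl,c,st[4],"circ",x,y,r,"mz",np.median(q[:,2]))
# marks on dark riser: pixel region
m=(hsv[...,2]>95); m[:, :250]=0; m[:155]=0; m[260:]=0; m[:,405:]=0
m&=((P[...,2]>.01)&(P[...,2]<.085))
for c,st,mm in blobs(m,60): print(c,st[2:],np.median(P[mm][:,2]))
big=cv2.resize(s["pixels"][120:270,90:420],None,fx=2.4,fy=2.4,interpolation=cv2.INTER_CUBIC); cv2.imwrite("pics/c1.png",big[:,:,::-1])
E
```

```text
table z -0.0013250913580989954
(375, 217) [ 14  93 194] [ 0.4504 -0.3387  0.0816]
(363, 180) [ 13  94 185] [ 0.5582 -0.33    0.0222]
(190, 178) [  8 120 179] [0.5775 0.1456 0.0078]
(137, 210) [  8 122 177] [0.4905 0.2892 0.0145]
(382, 240) [ 11 105 117] [ 0.3917 -0.3533  0.0783]
(240, 224) [150  84 231] [0.4472 0.0091 0.0015]
(60, 100) [ 13  98 154] [0.8173 0.5231 0.0007]
[318.5932 181.4161] [ 127   54 4201] 0.01924265631990707
[330.4353 223.8164] [ 134   60 5741] 0.0791523979001516
```

View pics/c1.png

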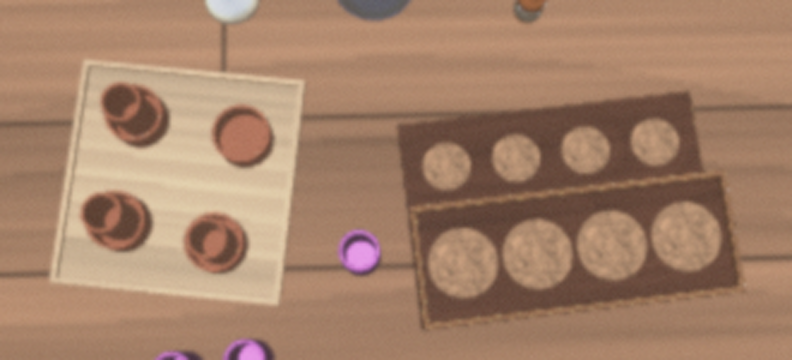

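```bash
cat >> h.py <<'E'
def red(s):
    hsv=cv2.cvtColor(s["pixels"],cv2.COLOR_RGB2HSV); h=hsv[...,0].astype(int)
    return ((h<11)|(h>174))&(hsv[...,1]>110)
def rims(s,P,zl,zh,amin=20):
    out=[]
    m=red(s)&(P[...,2]>zl)&(P[...,2]<zh)
    for c,st,mm in blobs(m,amin):
        q=P[mm]; (x,y),r=cv2.minEnclosingCircle(q[:,:2].astype(np.float32)); out.append((c.round(),int(st[4]),round(x,4),round(y,4),round(r,4),round(float(np.median(q[:,2])),4)))
    return out
E
python3 - <<'E'
from h import *
np.set_printoptions(precision=4,suppress=True)
for n in("top","scene"):
    s=cam(n); P=xyz(s); print(n)
    for a in((.04,.058),(.088,.115)):
        for r in rims(s,P,*a): 
            if 0<r[3]<.5 and .2<r[2]<.9: print(a[0],r)
    m=cv2.cvtColor(s["pixels"],cv2.COLOR_RGB2HSV)[...,2]>(145 if n=="top" else 100)
    for z in(.02,.08):
        mm=m&(abs(P[...,2]-z)<.006)&(P[...,1]<-.02)&(P[...,0]<.7)&(P[...,1]>-.45)&(P[...,0]>.3)
        mm=cv2.morphologyEx(mm.astype(np.uint8),cv2.MORPH_OPEN,np.ones((5,5)))
        for c,st,b in blobs(mm,60): print("mark",z,c,st[2:],ray(s,c,z)[0])
E
```

```text
top
0.04 (array([154., 171.]), 43, 0.5991, 0.2499, 0.0279, 0.0493)
0.04 (array([195., 183.]), 51, 0.5675, 0.1326, 0.0286, 0.0482)
0.04 (array([143., 216.]), 70, 0.481, 0.2762, 0.0315, 0.0489)
0.04 (array([184., 226.]), 56, 0.4529, 0.1652, 0.0306, 0.0494)
0.088 (array([141., 163.]), 86, 0.6041, 0.2612, 0.0218, 0.0994)
0.088 (array([133., 209.]), 82, 0.4851, 0.2789, 0.0215, 0.1)
0.088 (array([176., 219.]), 96, 0.4557, 0.1681, 0.022, 0.1002)
mark 0.02 [362.3553 179.2198] [ 20  18 273] [ 0.5608 -0.3289  0.02  ]
mark 0.02 [333.438  181.7107] [ 19  17 242] [ 0.5557 -0.2494  0.02  ]
mark 0.02 [305.3861 185.5598] [ 19  18 259] [ 0.5467 -0.1722  0.02  ]
mark 0.02 [276.1947 188.9771] [ 19  19 262] [ 0.5391 -0.0921  0.02  ]
mark 0.08 [375.4536 218.1079] [ 28  28 593] [ 0.4477 -0.3402  0.08  ]
mark 0.08 [344.4733 221.8088] [ 28  28 617] [ 0.44   -0.2604  0.08  ]
mark 0.08 [313.3877 225.1244] [ 28  28 619] [ 0.4333 -0.1806  0.08  ]
mark 0.08 [282.2683 228.7012] [ 28  28 589] [ 0.4259 -0.1008  0.08  ]
scene
0.04 (array([339., 218.]), 253, 0.4598, 0.17, 0.033, 0.0486)
0.04 (array([381., 240.]), 281, 0.4876, 0.2788, 0.0324, 0.0487)
0.04 (array([309., 242.]), 262, 0.5793, 0.1392, 0.0343, 0.0471)
0.04 (array([358., 273.]), 327, 0.6066, 0.2605, 0.033, 0.0489)
0.088 (array([342., 198.]), 198, 0.4579, 0.1677, 0.0221, 0.0969)
0.088 (array([387., 220.]), 228, 0.4868, 0.2785, 0.0231, 0.0969)
0.088 (array([364., 252.]), 265, 0.6066, 0.2621, 0.0235, 0.0971)
mark 0.02 [147.467  188.7783] [ 20  13 212] [ 0.5639 -0.3297  0.02  ]
mark 0.02 [173.5139 195.625 ] [ 20  13 216] [ 0.5558 -0.2495  0.02  ]
mark 0.02 [200.3389 202.8243] [ 22  13 239] [ 0.5483 -0.17    0.02  ]
mark 0.02 [228.376  210.4767] [ 22  14 258] [ 0.5413 -0.0902  0.02  ]
mark 0.08 [209.3093 159.2948] [ 105   33 1316] [ 0.4377 -0.2109  0.08  ]
```

Candidates in the top view: terracotta slim cups inside wide cups at (141,163), (133,209) and (176,219). There is also an empty wide cup at (195,178). The purple look-alikes at (240,225), (163,275) and (194,270) stay untouched. The crop confirms the three terracotta slims are in their nests, and both cameras agree to about 3 mm. The slims go on marks 3, 2 and 1. I'll turn the tool to the stand's axes and go above the nest at (0.486, 0.279).

```bash
cat >> h.py <<'E'
S3=np.array([.5402,-.0912]); S2=np.array([.5477,-.1711]); S1=np.array([.5558,-.2494])
W=[np.array(a) for a in((.4485,-.3395),(.441,-.2598),(.4343,-.180),(.427,-.100))]
def off(x,y,z,ang=None):
    s=monitor.sense(); Rm=R.from_quat(s["tool_rot"]); p=s["tcp_pos"]
    f=Rm.inv().apply(np.array([x,y,z])-p)/.8
    ya=np.degrees(np.arctan2(*Rm.as_matrix()[[1,0],1]))
    print("tcp",p.round(4),"yang",ya.round(2),"tilt",Rm.as_matrix()[2].round(4),"F",s["force"].round(1),"gap",round(s["finger_gap"],3),"t",round(s["t"],2)); print("shift frac",f.round(4),"min rows",np.ceil(np.linalg.norm(f)/.0625))
E
python3 -m pendant '[[[0,0,0,0,0,-0.846,1],[0,0,0,0,0,-0.846,1],[0,0,0,0,0,-0.846,1],[0,0,0,0,0,-0.846,1],[-0.0328,-0.0425,0,0,0,0,1],[-0.0328,-0.0425,0,0,0,0,1],[-0.0328,-0.0425,0,0,0,0,1],[-0.0328,-0.0425,0,0,0,0,1],[-0.0328,-0.0425,0,0,0,0,1],[-0.0328,-0.0425,0,0,0,0,1],[-0.0328,-0.0425,0,0,0,0,1],[-0.0328,-0.0425,0,0,0,0,1],[-0.0328,-0.0425,0,0,0,0,1],[-0.0328,-0.0425,0,0,0,0,1],[0,0,0,0,0,0,1],[0,0,0,0,0,0,1]]]' 50
python3 -c "
from h import *
off(.4863,.2787,.075)"
```

```text
t: 1.85
tcp_pos: [0.4865, 0.2783, 0.2243]
tool_rot: [-0.044, 0.999, 0.0, -0.0]
force: [-0.9, -0.7, -0.3]
finger_gap: 0.999
gripper_force: 0.0
tcp [0.4865 0.2783 0.2243] yang 95.02 tilt [ 8.e-04  3.e-04 -1.e+00] F [-0.9 -0.7 -0.3] gap 0.999 t 1.85
shift frac [0.     0.0005 0.1866] min rows 3.0
```

```bash
python3 -m pendant '[[[0,0.0005,0.04,0,0,0,1],[0,0,0.04,0,0,0,1],[0,0,0.04,0,0,0,1],[0,0,0.03,0,0,0,1],[0,0,0.02,0,0,0,1],[0,0,0.0166,0,0,0,1],[0,0,0,0,0,0,0.3],[0,0,0,0,0,0,0.3],[0,0,0,0,0,0,0.3],[0,0,0,0,0,0,0.3],[0,0,0,0,0,0,0.3],[0,0,0,0,0,0,0.3],[0,0,0,0,0,0,0.3],[0,0,0,0,0,0,0.3]]]' 50
```

```text
t: 3.25
tcp_pos: [0.4871, 0.2799, 0.0765]
tool_rot: [-0.045, 0.999, 0.001, 0.001]
force: [0.0, 0.0, 7.3]
finger_gap: 0.486
gripper_force: 51.5
```

```bash
python3 -m pendant '[[[0,0,-0.01,0,0,0,0.3],[0,0,-0.02,0,0,0,0.3],[0,0,-0.03,0,0,0,0.3],[0,0,-0.045,0,0,0,0.3],[0,0,-0.045,0,0,0,0.3],[0,0,-0.03,0,0,0,0.3],[-0.0024,-0.026,0,0,0,0,0.3],[-0.0024,-0.045,0,0,0,0,0.3],[-0.0024,-0.055,0,0,0,0,0.3],[-0.0024,-0.055,0,0,0,0,0.3],[-0.0024,-0.055,0,0,0,0,0.3],[-0.0024,-0.055,0,0,0,0,0.3],[-0.0024,-0.055,0,0,0,0,0.3],[-0.0024,-0.055,0,0,0,0,0.3],[-0.0024,-0.045,0,0,0,0,0.3],[-0.0024,-0.022,0,0,0,0,0.3],[0,0,0,0,0,0,0.3],[0,0,0,0,0,0,0.3]]]'
python3 - <<'E'
from h import *
off(*S3,.083)
s=cam("scene"); P=xyz(s)
for r in rims(s,P,.04,.058,60): print(r)
cv2.imwrite("pics/s1.png",s["pixels"][:,:,::-1])
E
```

```text
t: 5.05
tcp_pos: [0.5381, -0.0907, 0.219]
tool_rot: [-0.045, 0.999, 0.001, -0.001]
force: [-0.1, 0.8, -1.5]
finger_gap: 0.488
gripper_force: 51.0
tcp [ 0.5381 -0.0907  0.219 ] yang 95.14 tilt [ 0.0014  0.0016 -1.    ] F [-0.1  0.8 -1.5] gap 0.488 t 5.05
shift frac [-0.0028 -0.0011  0.1699] min rows 3.0
(array([181.,  81.]), 113, -0.0984, -0.705, 0.07, 0.0504)
(array([204., 181.]), 561, 0.4657, -0.2176, 0.1722, 0.0488)
(array([339., 218.]), 251, 0.4594, 0.1702, 0.0332, 0.0486)
(array([383., 237.]), 268, 0.4853, 0.2789, 0.0341, 0.0473)
(array([309., 243.]), 263, 0.5795, 0.1401, 0.0332, 0.047)
(array([359., 273.]), 336, 0.6063, 0.2604, 0.0329, 0.0489)
```

View pics/s1.png

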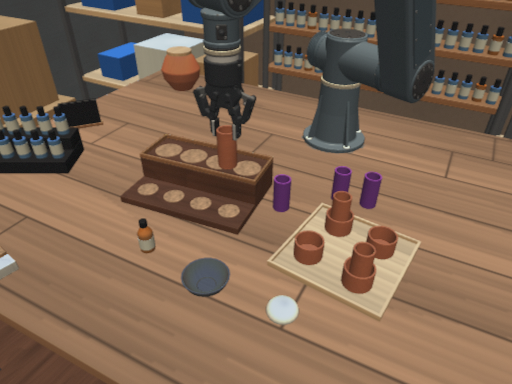

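The slim cup hangs upright in the gripper at (227,147), and the wide cup it left is unmoved at (383,237). Placing it on mark 3.

```bash
python3 -m pendant '[[[-0.0028,-0.0011,0.035,0,0,0,0.3],[0,0,0.045,0,0,0,0.3],[0,0,0.04,0,0,0,0.3],[0,0,0.025,0,0,0,0.3],[0,0,0.012,0,0,0,0.3],[0,0,0.007,0,0,0,0.3],[0,0,0,0,0,0,0.3],[0,0,0,0,0,0,0.3]]]'
python3 -c "
from h import *
off(*S3,.0845)"
```

```text
t: 5.9
tcp_pos: [0.542, -0.0922, 0.089]
tool_rot: [-0.045, 0.999, -0.0, 0.001]
force: [-0.3, -0.4, -1.4]
finger_gap: 0.487
gripper_force: 51.0
tcp [ 0.542  -0.0922  0.089 ] yang 95.2 tilt [-1.8e-03 -8.0e-04 -1.0e+00] F [-0.3 -0.4 -1.4] gap 0.487 t 5.9
shift frac [0.0021 0.0014 0.0056] min rows 1.0
```

```bash
python3 -m pendant '[[[0.0015,0.001,0.002,0,0,0,0.3],[0,0,0.002,0,0,0,0.3],[0,0,0.001,0,0,0,0.3],[0,0,0,0,0,0,0.3]]]'; python3 -m pendant '[[[0,0,0.001,0,0,0,0.45],[0,0,0,0,0,0,0.6],[0,0,0,0,0,0,0.72],[0,0,0,0,0,0,0.72],[0,0,0,0,0,0,0.72],[0,0,-0.02,0,0,0,0.72],[0,0,-0.04,0,0,0,0.72],[0,0,-0.04,0,0,0,0.72],[0,0,-0.04,0,0,0,0.72],[0,0,-0.04,0,0,0,0.72],[0,0,0,0,0,0,0.72]]]'
python3 - <<'E'
from h import *
for n in("scene","top"):
    s=cam(n); P=xyz(s); print(n)
    for a in((.04,.058),(.088,.122)):
        for r in rims(s,P,*a):
            if -.4<r[3]<.5 and .2<r[2]<.9 and .018<r[4]<.04: print(a[0],r)
off(.456,.1679,.075)
E
```

```text
t: 6.3
tcp_pos: [0.5401, -0.0917, 0.0846]
tool_rot: [-0.045, 0.999, -0.0, 0.0]
force: [-0.9, 0.3, 2.5]
finger_gap: 0.485
gripper_force: 51.4
t: 7.4
tcp_pos: [0.5429, -0.0926, 0.2317]
tool_rot: [-0.045, 0.999, -0.002, 0.005]
force: [0.7, -0.7, 0.6]
finger_gap: 0.72
gripper_force: 0.0
scene
0.04 (array([228., 205.]), 105, 0.5442, -0.0898, 0.0212, 0.0485)
0.04 (array([339., 218.]), 256, 0.4595, 0.1698, 0.0331, 0.0485)
0.04 (array([382., 237.]), 275, 0.4846, 0.2793, 0.0344, 0.0471)
0.04 (array([309., 242.]), 263, 0.5798, 0.1389, 0.0335, 0.0472)
0.04 (array([358., 273.]), 334, 0.6066, 0.2605, 0.0328, 0.0491)
0.088 (array([227., 184.]), 273, 0.5398, -0.0924, 0.0244, 0.1009)
0.088 (array([342., 198.]), 196, 0.4576, 0.1684, 0.0229, 0.0963)
0.088 (array([364., 252.]), 263, 0.6063, 0.2615, 0.0228, 0.0969)
top
0.04 (array([155., 170.]), 36, 0.598, 0.2423, 0.0239, 0.0492)
0.04 (array([141., 175.]), 25, 0.5859, 0.2713, 0.0224, 0.0493)
0.04 (array([195., 183.]), 50, 0.5684, 0.1323, 0.0278, 0.049)
0.04 (array([140., 215.]), 90, 0.4831, 0.2778, 0.0323, 0.0487)
0.04 (array([185., 226.]), 54, 0.453, 0.1654, 0.0304, 0.0492)
0.088 (array([141., 163.]), 91, 0.6042, 0.2613, 0.0218, 0.0988)
0.088 (array([176., 219.]), 96, 0.4556, 0.1678, 0.022, 0.1007)
tcp [ 0.5401 -0.0916  0.2278] yang 95.18 tilt [-1.3e-03 -6.0e-04 -1.0e+00] F [ 0.2  0.5 -0.8] gap 0.72 t 7.5
shift frac [0.0756 0.3327 0.1906] min rows 7.0
```

```bash
python3 -m pendant '[[[0.0075,0.025,0,0,0,0,1],[0.0075,0.04,0,0,0,0,1],[0.01,0.052,0,0,0,0,1],[0.01,0.052,0,0,0,0,1],[0.01,0.052,0,0,0,0,1],[0.01,0.05,0,0,0,0,1],[0.01,0.04,0,0,0,0,1],[0.01,0.0217,0,0,0,0,1],[0,0,0,0,0,0,1],[0,0,0,0,0,0,1]]]'
python3 -c "
from h import *
off(.4567,.1681,.075)"
```

```text
t: 8.5
tcp_pos: [0.4547, 0.1685, 0.2262]
tool_rot: [-0.046, 0.999, -0.0, -0.001]
force: [0.6, -1.0, 0.7]
finger_gap: 1.001
gripper_force: 0.0
tcp [0.4547 0.1685 0.2262] yang 95.28 tilt [ 2.7e-03 -4.0e-04 -1.0e+00] F [ 0.6 -1.   0.7] gap 1.001 t 8.5
shift frac [-0.003  -0.0007  0.1889] min rows 4.0
```

```bash
python3 -m pendant '[[[-0.002,0,0.04,0,0,0,1],[0,0,0.04,0,0,0,1],[0,0,0.04,0,0,0,1],[0,0,0.03,0,0,0,1],[0,0,0.02,0,0,0,1],[0,0,0.0189,0,0,0,1],[0,0,0,0,0,0,0.3],[0,0,0,0,0,0,0.3],[0,0,0,0,0,0,0.3],[0,0,0,0,0,0,0.3],[0,0,0,0,0,0,0.3],[0,0,0,0,0,0,0.3],[0,0,0,0,0,0,0.3]]]'
python3 -c "
from h import *
off(*S2,.225)"
```

```text
t: 9.8
tcp_pos: [0.4588, 0.1682, 0.077]
tool_rot: [-0.045, 0.999, -0.0, 0.001]
force: [0.2, 0.0, 6.6]
finger_gap: 0.483
gripper_force: 51.4
tcp [0.4588 0.1682 0.077 ] yang 95.19 tilt [-2.6e-03 -2.0e-04 -1.0e+00] F [0.2 0.  6.6] gap 0.483 t 9.8
shift frac [-0.0728 -0.4325 -0.1847] min rows 8.0
```

```bash
python3 -m pendant '[[[0,0,-0.01,0,0,0,0.3],[0,0,-0.02,0,0,0,0.3],[0,0,-0.035,0,0,0,0.3],[0,0,-0.045,0,0,0,0.3],[0,0,-0.045,0,0,0,0.3],[0,0,-0.03,0,0,0,0.3],[-0.0073,-0.025,0,0,0,0,0.3],[-0.0073,-0.04,0,0,0,0,0.3],[-0.0073,-0.05,0,0,0,0,0.3],[-0.0073,-0.055,0,0,0,0,0.3],[-0.0073,-0.055,0,0,0,0,0.3],[-0.0073,-0.055,0,0,0,0,0.3],[-0.0073,-0.055,0,0,0,0,0.3],[-0.0073,-0.045,0,0,0,0,0.3],[-0.0073,-0.0325,0,0,0,0,0.3],[-0.0073,-0.02,0,0,0,0,0.3],[0,0,0,0,0,0,0.3],[0,0,0,0,0,0,0.3]]]'
python3 - <<'E'
from h import *
off(*S2,.085)
s=cam("scene"); P=xyz(s)
for a in((.04,.058),(.088,.122)):
        for r in rims(s,P,*a):
            if -.4<r[3]<.5 and .2<r[2]<.9 and .018<r[4]<.04: print(a[0],r)
E
```

```text
t: 11.6
tcp_pos: [0.5463, -0.1698, 0.2237]
tool_rot: [-0.045, 0.999, 0.001, -0.001]
force: [-0.2, -0.1, -0.6]
finger_gap: 0.491
gripper_force: 51.0
tcp [ 0.5463 -0.1698  0.2237] yang 95.18 tilt [ 0.0016  0.002  -1.    ] F [-0.2 -0.1 -0.6] gap 0.491 t 11.6
shift frac [-0.0018 -0.0021  0.1734] min rows 3.0
0.04 (array([228., 205.]), 104, 0.543, -0.0906, 0.0213, 0.0491)
0.04 (array([340., 216.]), 244, 0.4587, 0.1693, 0.034, 0.0471)
0.04 (array([382., 237.]), 270, 0.4846, 0.2786, 0.0342, 0.0475)
0.04 (array([309., 242.]), 262, 0.5793, 0.1397, 0.0335, 0.0471)
0.04 (array([358., 273.]), 335, 0.6075, 0.2607, 0.0325, 0.0488)
0.088 (array([227., 184.]), 272, 0.5267, -0.0921, 0.0366, 0.1014)
0.088 (array([364., 252.]), 266, 0.6055, 0.2618, 0.0234, 0.0964)
```

```bash
python3 -m pendant '[[[-0.001,-0.001,0.035,0,0,0,0.3],[0,0,0.045,0,0,0,0.3],[0,0,0.04,0,0,0,0.3],[0,0,0.025,0,0,0,0.3],[0,0,0.014,0,0,0,0.3],[0,0,0.008,0,0,0,0.3],[0,0,0,0,0,0,0.3],[0,0,0,0,0,0,0.3],[0,0,0,0,0,0,0.3]]]'
python3 -c "
from h import *
off(*S2,.085)"
```

```text
t: 12.55
tcp_pos: [0.5488, -0.1722, 0.0917]
tool_rot: [-0.045, 0.999, -0.001, 0.001]
force: [-0.0, 1.4, -1.5]
finger_gap: 0.487
gripper_force: 51.0
tcp [ 0.5488 -0.1722  0.0917] yang 95.18 tilt [-0.002  -0.0013 -1.    ] F [-0.   1.4 -1.5] gap 0.487 t 12.55
shift frac [0.0013 0.0015 0.0084] min rows 1.0
```

```bash
python3 -m pendant '[[[0.0005,0.0007,0.004,0,0,0,0.3],[0,0,0.003,0,0,0,0.3],[0,0,0.0015,0,0,0,0.3],[0,0,0,0,0,0,0.3],[0,0,0,0,0,0,0.3]]]'; python3 -m pendant '[[[0,0,0.001,0,0,0,0.45],[0,0,0,0,0,0,0.6],[0,0,0,0,0,0,0.72],[0,0,0,0,0,0,0.72],[0,0,0,0,0,0,0.72],[0,0,-0.02,0,0,0,0.72],[0,0,-0.04,0,0,0,0.72],[0,0,-0.04,0,0,0,0.72],[0,0,-0.04,0,0,0,0.72],[0,0,-0.04,0,0,0,0.72],[0,0,0,0,0,0,0.72]]]'
python3 - <<'E'
from h import *
s=cam("scene"); P=xyz(s)
for a in((.04,.058),(.088,.122)):
        for r in rims(s,P,*a):
            if -.4<r[3]<.5 and .2<r[2]<.9 and .018<r[4]<.05: print(a[0],r)
off(.605,.2615,.075)
E
```

```text
t: 13.05
tcp_pos: [0.5479, -0.1714, 0.0851]
tool_rot: [-0.045, 0.999, -0.0, 0.001]
force: [-1.1, 1.2, 8.0]
finger_gap: 0.487
gripper_force: 51.9
t: 14.15
tcp_pos: [0.5504, -0.1727, 0.2315]
tool_rot: [-0.045, 0.999, -0.003, 0.004]
force: [-0.2, -1.2, -0.1]
finger_gap: 0.723
gripper_force: 0.0
0.04 (array([200., 197.]), 101, 0.5478, -0.1704, 0.0218, 0.0485)
0.04 (array([228., 205.]), 99, 0.5431, -0.0904, 0.0214, 0.049)
0.04 (array([340., 216.]), 239, 0.4578, 0.1697, 0.0344, 0.0471)
0.04 (array([382., 237.]), 264, 0.4853, 0.2783, 0.034, 0.0471)
0.04 (array([309., 242.]), 262, 0.5804, 0.1394, 0.0332, 0.0473)
0.04 (array([358., 273.]), 338, 0.6069, 0.2616, 0.0335, 0.0488)
0.088 (array([198., 177.]), 258, 0.5475, -0.1709, 0.0231, 0.1015)
0.088 (array([227., 184.]), 270, 0.541, -0.0922, 0.0233, 0.1013)
0.088 (array([364., 252.]), 263, 0.6059, 0.2621, 0.0231, 0.0966)
tcp [ 0.5489 -0.172   0.2292] yang 95.18 tilt [-0.0045 -0.003  -1.    ] F [-0.   0.7 -0.3] gap 0.722 t 14.2
shift frac [-0.1179  0.5339  0.1916] min rows 10.0
```

```bash
python3 -m pendant '[[[-0.0098,0.025,0,0,0,0,1],[-0.0098,0.04,0,0,0,0,1],[-0.0098,0.05,0,0,0,0,1],[-0.0098,0.05,0,0,0,0,1],[-0.0098,0.05,0,0,0,0,1],[-0.0098,0.05,0,0,0,0,1],[-0.0098,0.05,0,0,0,0,1],[-0.0098,0.05,0,0,0,0,1],[-0.0098,0.05,0,0,0,0,1],[-0.0098,0.05,0,0,0,0,1],[-0.0098,0.04,0,0,0,0,1],[-0.0098,0.0288,0,0,0,0,1],[0,0,0,0,0,0,1],[0,0,0,0,0,0,1],[0,0,0,0,0,0,1]]]'
python3 -c "
from h import *
off(.605,.2615,.075)"
```

```text
t: 15.7
tcp_pos: [0.602, 0.2613, 0.2257]
tool_rot: [-0.045, 0.999, -0.001, -0.001]
force: [0.3, -0.2, 0.2]
finger_gap: 0.998
gripper_force: 0.0
tcp [0.602  0.2613 0.2257] yang 95.13 tilt [ 2.6e-03 -9.0e-04 -1.0e+00] F [ 0.3 -0.2  0.2] gap 0.998 t 15.7
shift frac [-0.0042  0.      0.1884] min rows 4.0
```

```bash
python3 -m pendant '[[[-0.0035,0,0.04,0,0,0,1],[0,0,0.04,0,0,0,1],[0,0,0.04,0,0,0,1],[0,0,0.03,0,0,0,1],[0,0,0.02,0,0,0,1],[0,0,0.0184,0,0,0,1],[0,0,0,0,0,0,0.3],[0,0,0,0,0,0,0.3],[0,0,0,0,0,0,0.3],[0,0,0,0,0,0,0.3],[0,0,0,0,0,0,0.3],[0,0,0,0,0,0,0.3],[0,0,0,0,0,0,0.3]]]'
python3 -c "
from h import *
off(*S1,.225)"
```

```text
t: 17.0
tcp_pos: [0.607, 0.2629, 0.078]
tool_rot: [-0.045, 0.999, 0.0, 0.002]
force: [0.3, -0.9, 6.5]
finger_gap: 0.495
gripper_force: 51.2
tcp [0.607  0.2629 0.078 ] yang 95.18 tilt [-3.8e-03  3.0e-04 -1.0e+00] F [ 0.3 -0.9  6.5] gap 0.495 t 17.0
shift frac [ 0.1209 -0.6319 -0.1844] min rows 11.0
```

```bash
python3 -m pendant '[[[0,0,-0.01,0,0,0,0.3],[0,0,-0.02,0,0,0,0.3],[0,0,-0.035,0,0,0,0.3],[0,0,-0.045,0,0,0,0.3],[0,0,-0.045,0,0,0,0.3],[0,0,-0.03,0,0,0,0.3],[0.0086,-0.025,0,0,0,0,0.3],[0.0086,-0.04,0,0,0,0,0.3],[0.0086,-0.05,0,0,0,0,0.3],[0.0086,-0.05,0,0,0,0,0.3],[0.0086,-0.05,0,0,0,0,0.3],[0.0086,-0.05,0,0,0,0,0.3],[0.0086,-0.05,0,0,0,0,0.3],[0.0086,-0.05,0,0,0,0,0.3],[0.0086,-0.05,0,0,0,0,0.3],[0.0086,-0.05,0,0,0,0,0.3],[0.0086,-0.05,0,0,0,0,0.3],[0.0086,-0.05,0,0,0,0,0.3],[0.0086,-0.04,0,0,0,0,0.3],[0.0086,-0.0269,0,0,0,0,0.3]]]'
python3 -m pendant '[[[0,0,0,0,0,0,0.3],[0,0,0,0,0,0,0.3],[0,0,0,0,0,0,0.3]]]'
python3 - <<'E'
from h import *
off(*S1,.085)
s=cam("scene"); P=xyz(s)
for a in((.04,.058),(.088,.122)):
        for r in rims(s,P,*a):
            if -.4<r[3]<.5 and .2<r[2]<.9 and .018<r[4]<.05: print(a[0],r)
E
```

```text
t: 19.0
tcp_pos: [0.5549, -0.252, 0.2251]
tool_rot: [-0.044, 0.999, -0.001, 0.0]
force: [-0.4, 0.4, -0.3]
finger_gap: 0.492
gripper_force: 51.0
t: 19.3
tcp_pos: [0.5551, -0.2482, 0.2245]
tool_rot: [-0.046, 0.999, 0.0, -0.0]
force: [0.6, 0.7, -1.9]
finger_gap: 0.495
gripper_force: 51.0
tcp [ 0.5551 -0.2482  0.2245] yang 95.22 tilt [ 1.e-04  8.e-04 -1.e+00] F [ 0.6  0.7 -1.9] gap 0.495 t 19.3
shift frac [-0.0007 -0.0017  0.1744] min rows 3.0
0.04 (array([200., 197.]), 102, 0.5479, -0.1704, 0.0218, 0.0489)
0.04 (array([227., 205.]), 105, 0.5433, -0.0904, 0.0213, 0.0479)
0.04 (array([340., 216.]), 241, 0.4582, 0.1686, 0.0344, 0.0473)
0.04 (array([382., 237.]), 277, 0.4849, 0.2781, 0.0339, 0.0473)
0.04 (array([309., 242.]), 266, 0.5794, 0.1402, 0.0333, 0.0472)
0.04 (array([359., 269.]), 312, 0.6058, 0.2605, 0.0337, 0.0474)
0.088 (array([198., 177.]), 264, 0.5467, -0.1717, 0.0231, 0.1016)
0.088 (array([227., 184.]), 268, 0.5409, -0.092, 0.0233, 0.1018)
```

```bash
python3 -m pendant '[[[-0.0007,-0.0012,0.035,0,0,0,0.3],[0,0,0.045,0,0,0,0.3],[0,0,0.04,0,0,0,0.3],[0,0,0.025,0,0,0,0.3],[0,0,0.014,0,0,0,0.3],[0,0,0.008,0,0,0,0.3],[0,0,0.003,0,0,0,0.3],[0,0,0,0,0,0,0.3],[0,0,0,0,0,0,0.3],[0,0,0,0,0,0,0.3]]]'
python3 -c "
from h import *
off(*S1,.085)"
```

```text
t: 20.35
tcp_pos: [0.5564, -0.2507, 0.0892]
tool_rot: [-0.045, 0.999, -0.001, 0.001]
force: [-0.5, -0.3, -0.6]
finger_gap: 0.498
gripper_force: 51.0
tcp [ 0.5564 -0.2507  0.0892] yang 95.17 tilt [-0.0015 -0.0013 -1.    ] F [-0.5 -0.3 -0.6] gap 0.498 t 20.35
shift frac [0.0006 0.0017 0.0053] min rows 1.0
```

```bash
python3 -m pendant '[[[0,0.001,0.003,0,0,0,0.3],[0,0,0.0015,0,0,0,0.3],[0,0,0.001,0,0,0,0.3],[0,0,0,0,0,0,0.3],[0,0,0,0,0,0,0.3]]]'; python3 -m pendant '[[[0,0,0.001,0,0,0,0.45],[0,0,0,0,0,0,0.6],[0,0,0,0,0,0,0.72],[0,0,0,0,0,0,0.72],[0,0,0,0,0,0,0.72],[0,0,-0.02,0,0,0,0.72],[0,0,-0.04,0,0,0,0.72],[0,0,-0.04,0,0,0,0.72],[0,0,-0.04,0,0,0,0.72],[0,0,-0.04,0,0,0,0.72]]]'
python3 -m pendant '[[[0,0,0,0,0,1,1],[0,0,0,0,0,1,1],[0,0,0,0,0,1,1],[0,0,0,0,0,1,1],[0,0,0,0,0,1,1],[0,0,0,0,0,1,1],[0,0,0,0,0,1,1],[0,0,0,0,0,1,1],[0,0,0,0,0,1,1],[0,0,0,0,0,1,1],[0,0,0,0,0,1,1],[0,0,0,0,0,1,1],[0,0,0,0,0,1,1],[0,0,0,0,0,0.09,1],[0,0,0,0,0,0,1],[0,0,0,0,0,0,1]]]'
python3 - <<'E'
from h import *
for n in("scene","top"):
    s=cam(n); P=xyz(s); print(n)
    for a in((.04,.058),(.088,.122)):
        for r in rims(s,P,*a):
            if -.4<r[3]<.5 and .2<r[2]<.9 and .018<r[4]<.05: print(a[0],r)
    cv2.imwrite(f"pics/{n}2.png",s["pixels"][:,:,::-1])
off(.456,.169,.034)
E
```

```text
t: 20.85
tcp_pos: [0.5566, -0.25, 0.086]
tool_rot: [-0.045, 0.999, -0.001, 0.001]
force: [-1.3, 1.7, 10.0]
finger_gap: 0.496
gripper_force: 52.0
t: 21.85
tcp_pos: [0.5555, -0.2494, 0.2278]
tool_rot: [-0.045, 0.999, 0.0, -0.0]
force: [1.2, -0.1, -0.2]
finger_gap: 0.721
gripper_force: 0.0
t: 23.45
tcp_pos: [0.5557, -0.2495, 0.2268]
tool_rot: [0.674, 0.739, -0.0, -0.0]
force: [0.1, 0.4, -0.7]
finger_gap: 0.999
gripper_force: 0.0
scene
0.04 (array([151., 169.]), 88, 0.515, -0.3517, 0.0297, 0.049)
0.04 (array([172., 190.]), 98, 0.5579, -0.2494, 0.0218, 0.0489)
0.04 (array([200., 197.]), 99, 0.5489, -0.1696, 0.0218, 0.0488)
0.04 (array([227., 205.]), 102, 0.5433, -0.0903, 0.0213, 0.0491)
0.04 (array([340., 216.]), 243, 0.4597, 0.1693, 0.0343, 0.047)
0.04 (array([383., 237.]), 266, 0.4856, 0.2774, 0.0341, 0.047)
0.04 (array([309., 243.]), 268, 0.5793, 0.1377, 0.0338, 0.0471)
0.04 (array([359., 270.]), 317, 0.606, 0.26, 0.0333, 0.0472)
0.088 (array([169., 170.]), 254, 0.544, -0.2529, 0.0353, 0.1012)
0.088 (array([198., 177.]), 259, 0.5475, -0.1707, 0.0229, 0.1017)
0.088 (array([227., 184.]), 266, 0.5403, -0.0921, 0.0229, 0.1012)
top
0.04 (array([137., 168.]), 36, 0.6002, 0.2721, 0.0292, 0.0485)
0.04 (array([154., 171.]), 36, 0.5934, 0.2391, 0.0206, 0.0497)
0.04 (array([145., 216.]), 56, 0.4785, 0.2689, 0.0288, 0.0491)
0.088 (array([307., 180.]), 102, 0.5451, -0.1698, 0.0219, 0.1073)
0.088 (array([278., 183.]), 113, 0.5391, -0.0916, 0.022, 0.1076)
tcp [ 0.5557 -0.2496  0.2269] yang 5.23 tilt [ 1.e-04 -1.e-04 -1.e+00] F [0.4 1.3 0.5] gap 1.001 t 23.55
shift frac [ 0.5324 -0.0764  0.2412] min rows 10.0
```

View pics/scene2.png

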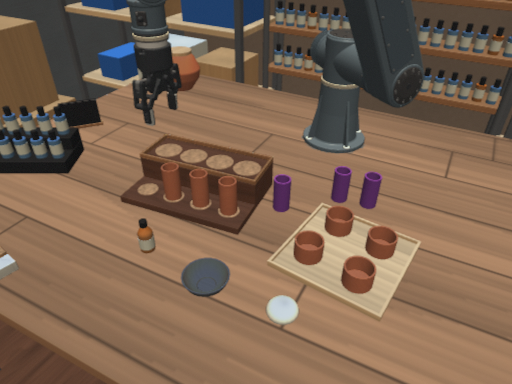

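Three slim cups stand upright on marks at (172,183), (200,188) and (228,196). The four wide cups are empty on the tray at (340,221), (382,243), (309,247) and (359,274). Now the wide cups.

```bash
python3 -m pendant '[[[0.025,-0.0062,0,0,0,0,1],[0.04,-0.0062,0,0,0,0,1],[0.05,-0.0062,0,0,0,0,1],[0.05,-0.0062,0,0,0,0,1],[0.05,-0.0062,0,0,0,0,1],[0.05,-0.0062,0,0,0,0,1],[0.05,-0.0062,0,0,0,0,1],[0.05,-0.0062,0,0,0,0,1],[0.05,-0.0062,0,0,0,0,1],[0.05,-0.0062,0,0,0,0,1],[0.04,-0.0062,0,0,0,0,1],[0.0274,-0.0062,0,0,0,0,1],[0,0,0,0,0,0,1],[0,0,0,0,0,0,1],[0,0,0,0,0,0,1]]]'
python3 - <<'E'
from h import *
off(.458,.169,.034)
s=cam("scene"); P=xyz(s)
for r in rims(s,P,.04,.058):
    if 0<r[3]<.5 and .2<r[2]<.9 and .018<r[4]<.05: print(r)
E
```

```text
t: 25.05
tcp_pos: [0.4586, 0.1685, 0.2271]
tool_rot: [0.675, 0.738, 0.0, 0.0]
force: [-0.1, -0.4, -0.0]
finger_gap: 1.005
gripper_force: 0.0
tcp [0.4586 0.1685 0.2271] yang 5.15 tilt [-4.e-04  5.e-04 -1.e+00] F [-0.1 -0.4 -0. ] gap 1.005 t 25.05
shift frac [ 0.0007 -0.0008  0.2413] min rows 4.0
(array([340., 216.]), 239, 0.4583, 0.1698, 0.0346, 0.0467)
(array([382., 237.]), 272, 0.4847, 0.2773, 0.0342, 0.0471)
(array([309., 243.]), 263, 0.5796, 0.1391, 0.0337, 0.0472)
(array([359., 270.]), 311, 0.6062, 0.2606, 0.0328, 0.0475)
```

```bash
python3 -m pendant '[[[0,0,0.04,0,0,0,1],[0,0,0.05,0,0,0,1],[0,0,0.05,0,0,0,1],[0,0,0.045,0,0,0,1],[0,0,0.03,0,0,0,1],[0,0,0.016,0,0,0,1],[0,0,0.01,0,0,0,1],[0,0,0,0,0,0,0.5],[0,0,0,0,0,0,0.5],[0,0,0,0,0,0,0.5],[0,0,0,0,0,0,0.5],[0,0,0,0,0,0,0.5],[0,0,0,0,0,0,0.5]]]'
python3 -c "
from h import *
off(*W[3],.24)"
```

```text
t: 26.4
tcp_pos: [0.4581, 0.1689, 0.0352]
tool_rot: [0.674, 0.738, -0.0, 0.0]
force: [-1.5, -3.7, 6.7]
finger_gap: 0.73
gripper_force: 54.5
tcp [0.4581 0.1689 0.0352] yang 5.2 tilt [-5.e-04  4.e-04 -1.e+00] F [-1.5 -3.7  6.7] gap 0.73 t 26.4
shift frac [-0.3313 -0.0691 -0.2558] min rows 7.0
```

```bash
python3 -m pendant '[[[0,0,-0.01,0,0,0,0.5],[0,0,-0.025,0,0,0,0.5],[0,0,-0.045,0,0,0,0.5],[0,0,-0.05,0,0,0,0.5],[0,0,-0.05,0,0,0,0.5],[0,0,-0.045,0,0,0,0.5],[0,0,-0.03,0,0,0,0.5],[-0.025,-0.0086,0,0,0,0,0.5],[-0.04,-0.0086,0,0,0,0,0.5],[-0.05,-0.0086,0,0,0,0,0.5],[-0.05,-0.0086,0,0,0,0,0.5],[-0.05,-0.0086,0,0,0,0,0.5],[-0.05,-0.0086,0,0,0,0,0.5],[-0.04,-0.0086,0,0,0,0,0.5],[-0.0263,-0.0086,0,0,0,0,0.5],[0,0,0,0,0,0,0.5],[0,0,0,0,0,0,0.5],[0,0,0,0,0,0,0.5]]]'
python3 - <<'E'
from h import *
off(*W[3],.1092)
for n in("scene","top"):
    s=cam(n); P=xyz(s)
    for r in rims(s,P,.04,.058):
        if 0<r[3]<.5 and .2<r[2]<.9 and .018<r[4]<.05: print(n,r)
cv2.imwrite("pics/t3.png",cv2.resize(s["pixels"][100:300,90:420],None,fx=2.4,fy=2.4)[:,:,::-1])
E
```

```text
t: 28.2
tcp_pos: [0.4271, -0.0987, 0.2384]
tool_rot: [0.674, 0.739, 0.0, -0.0]
force: [-0.5, -0.0, -0.5]
finger_gap: 0.733
gripper_force: 55.2
tcp [ 0.4271 -0.0987  0.2384] yang 5.22 tilt [ 4.e-04  4.e-04 -1.e+00] F [-0.5 -0.  -0.5] gap 0.733 t 28.2
shift frac [-0.0017 -0.0004  0.1614] min rows 3.0
scene (array([382., 237.]), 265, 0.4845, 0.278, 0.034, 0.0474)
scene (array([309., 242.]), 264, 0.5804, 0.138, 0.034, 0.0472)
scene (array([359., 269.]), 315, 0.6066, 0.2603, 0.0337, 0.0474)
top (array([136., 164.]), 25, 0.61, 0.2791, 0.0218, 0.0474)
top (array([195., 183.]), 50, 0.5686, 0.1324, 0.0278, 0.0494)
top (array([128., 213.]), 28, 0.4812, 0.2941, 0.0244, 0.0475)
top (array([146., 216.]), 60, 0.4782, 0.2681, 0.0288, 0.0493)
```

View pics/t3.png

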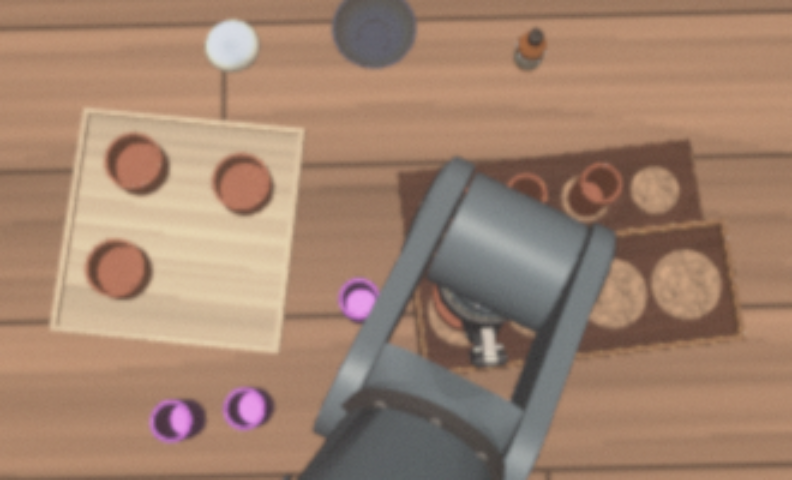

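The arm is over wide mark 3 with the cup in hand, and the slims are undisturbed. Lowering.

```bash
python3 -m pendant '[[[-0.001,0,0.035,0,0,0,0.5],[0,0,0.045,0,0,0,0.5],[0,0,0.04,0,0,0,0.5],[0,0,0.02,0,0,0,0.5],[0,0,0.012,0,0,0,0.5],[0,0,0.006,0,0,0,0.5],[0,0,0,0,0,0,0.5],[0,0,0,0,0,0,0.5]]]'
python3 -c "
from h import *
off(*W[3],.1092)"
```

```text
t: 29.1
tcp_pos: [0.4279, -0.1006, 0.1125]
tool_rot: [0.674, 0.738, 0.0, 0.001]
force: [0.2, 0.5, -1.5]
finger_gap: 0.725
gripper_force: 55.3
tcp [ 0.4279 -0.1006  0.1125] yang 5.2 tilt [-0.001   0.0016 -1.    ] F [ 0.2  0.5 -1.5] gap 0.725 t 29.1
shift frac [ 0.0008 -0.0011  0.0041] min rows 1.0
```

```bash
python3 -m pendant '[[[0.0005,-0.0008,0.002,0,0,0,0.5],[0,0,0.0015,0,0,0,0.5],[0,0,0.001,0,0,0,0.5],[0,0,0,0,0,0,0.5],[0,0,0,0,0,0,0.5]]]'; python3 -m pendant '[[[0,0,0,0,0,0,0.7],[0,0,0,0,0,0,0.85],[0,0,0,0,0,0,0.95],[0,0,0,0,0,0,0.95],[0,0,0,0,0,0,0.95],[0,0,-0.02,0,0,0,0.95],[0,0,-0.04,0,0,0,0.95],[0,0,-0.05,0,0,0,0.95],[0,0,-0.04,0,0,0,0.95],[0,0,-0.01,0,0,0,0.95],[0,0,0,0,0,0,0.95]]]'
python3 - <<'E'
from h import *
off(.485,.278,.034)
s=cam("scene"); P=xyz(s)
for a in((.04,.058),(.118,.13)):
  for r in rims(s,P,*a):
    if -.4<r[3]<.5 and .2<r[2]<.9 and .018<r[4]<.05: print(r)
E
```

```text
t: 29.6
tcp_pos: [0.4269, -0.1003, 0.1093]
tool_rot: [0.674, 0.738, 0.0, 0.001]
force: [0.1, 0.5, 8.5]
finger_gap: 0.724
gripper_force: 56.6
t: 30.7
tcp_pos: [0.4272, -0.1004, 0.2371]
tool_rot: [0.674, 0.738, 0.0, 0.001]
force: [0.6, -0.3, -0.0]
finger_gap: 0.945
gripper_force: 0.0
tcp [ 0.4272 -0.1004  0.2371] yang 5.17 tilt [-0.0017  0.0026 -1.    ] F [ 0.6 -0.3 -0. ] gap 0.945 t 30.7
shift frac [0.465  0.114  0.2534] min rows 9.0
(array([151., 169.]), 81, 0.516, -0.3519, 0.0299, 0.0491)
(array([172., 190.]), 99, 0.5574, -0.2499, 0.0217, 0.0484)
(array([200., 197.]), 103, 0.548, -0.1702, 0.0217, 0.0497)
(array([228., 205.]), 103, 0.5433, -0.0904, 0.0215, 0.0489)
(array([382., 237.]), 265, 0.4849, 0.2785, 0.0338, 0.0473)
(array([309., 243.]), 265, 0.5795, 0.1395, 0.0337, 0.0475)
(array([359., 269.]), 313, 0.606, 0.2604, 0.0333, 0.0474)
(array([247., 155.]), 155, 0.4307, -0.0989, 0.0336, 0.1222)
```

```bash
python3 -m pendant '[[[0.025,0.0104,0,0,0,0,1],[0.04,0.0104,0,0,0,0,1],[0.05,0.0104,0,0,0,0,1],[0.05,0.0104,0,0,0,0,1],[0.05,0.0104,0,0,0,0,1],[0.05,0.0104,0,0,0,0,1],[0.05,0.0104,0,0,0,0,1],[0.05,0.0104,0,0,0,0,1],[0.05,0.0104,0,0,0,0,1],[0.035,0.0104,0,0,0,0,1],[0.015,0.01,0,0,0,0,1],[0,0,0,0,0,0,1],[0,0,0,0,0,0,1],[0,0,0.04,0,0,0,1],[0,0,0.05,0,0,0,1],[0,0,0.03,0,0,0,1]]]'
python3 -c "
from h import *
off(.485,.278,.034)"
```

```text
t: 32.35
tcp_pos: [0.4822, 0.276, 0.138]
tool_rot: [0.675, 0.738, -0.002, -0.001]
force: [-0.3, -0.3, -0.4]
finger_gap: 0.998
gripper_force: 0.0
tcp [0.4822 0.276  0.138 ] yang 5.04 tilt [-0.0015 -0.0041 -1.    ] F [-0.3 -0.3 -0.4] gap 0.998 t 32.35
shift frac [0.0023 0.0042 0.1299] min rows 3.0
```

```bash
python3 -m pendant '[[[0.0015,0.003,0.03,0,0,0,1],[0,0,0.04,0,0,0,1],[0,0,0.03,0,0,0,1],[0,0,0.018,0,0,0,1],[0,0,0.011,0,0,0,1],[0,0,0,0,0,0,0.5],[0,0,0,0,0,0,0.5],[0,0,0,0,0,0,0.5],[0,0,0,0,0,0,0.5],[0,0,0,0,0,0,0.5],[0,0,0,0,0,0,0.5]]]'
python3 -c "
from h import *
off(*W[2],.24)"
```

```text
t: 33.45
tcp_pos: [0.4877, 0.2804, 0.0379]
tool_rot: [0.674, 0.738, 0.002, 0.001]
force: [2.1, 0.7, 1.4]
finger_gap: 0.501
gripper_force: 1.2
tcp [0.4877 0.2804 0.0379] yang 5.17 tilt [ 8.0e-04  3.6e-03 -1.0e+00] F [2.1 0.7 1.4] gap 0.501 t 33.45
shift frac [-0.567  -0.1175 -0.2535] min rows 11.0
```

The fingers closed on nothing, so I'll look.

```bash
python3 - <<'E'
from h import *
for n in("scene","top"):
    s=cam(n); P=xyz(s)
    for r in rims(s,P,.04,.058):
        if 0<r[3]<.5 and .2<r[2]<.9 and .018<r[4]<.05: print(n,r)
    if n=="scene": cv2.imwrite("pics/s4.png",cv2.resize(s["pixels"][120:320,230:460],None,fx=2.8,fy=2.8)[:,:,::-1])
E
```

```text
scene (array([373., 234.]), 86, 0.4842, 0.267, 0.0335, 0.047)
scene (array([393., 238.]), 76, 0.4785, 0.2937, 0.0284, 0.0484)
scene (array([309., 242.]), 268, 0.5796, 0.1382, 0.0339, 0.0468)
scene (array([359., 270.]), 312, 0.607, 0.2609, 0.0335, 0.0471)
top (array([138., 169.]), 39, 0.6017, 0.2682, 0.0301, 0.0476)
top (array([195., 182.]), 48, 0.5676, 0.1326, 0.0286, 0.0491)
top (array([146., 217.]), 54, 0.4737, 0.2669, 0.0284, 0.0495)
```

View pics/s4.png

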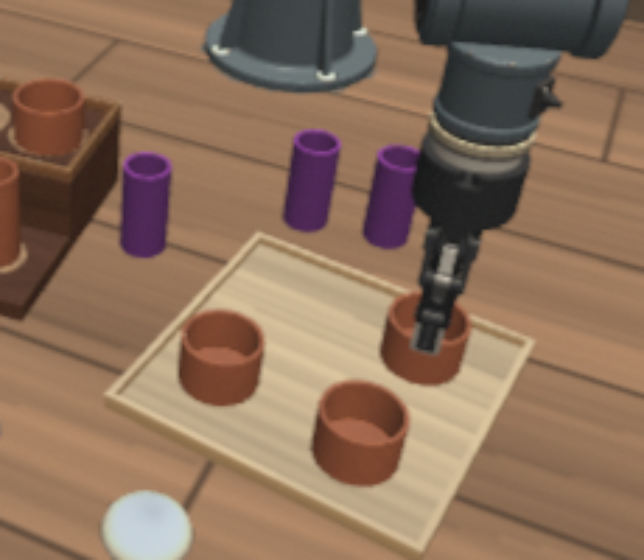

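```bash
python3 -m pendant '[[[0,0,-0.005,0,0,0,0.5],[0,0,-0.01,0,0,0,0.5],[0,0,-0.02,0,0,0,0.5],[0,0,-0.04,0,0,0,0.5],[0,0,-0.05,0,0,0,0.5],[0,0,-0.05,0,0,0,0.5],[0,0,-0.05,0,0,0,0.5],[0,0,-0.02,0,0,0,0.5],[0,0,0,0,0,0,1],[0,0,0,0,0,0,1]]]'
python3 - <<'E'
from h import *
off(.485,.278,.034)
for n in("scene","top"):
    s=cam(n); P=xyz(s)
    for r in rims(s,P,.04,.058):
        if 0<r[3]<.5 and .2<r[2]<.9 and .018<r[4]<.05: print(n,r)
    if n=="scene": cv2.imwrite("pics/s5.png",cv2.resize(s["pixels"][100:300,230:460],None,fx=2.8,fy=2.8)[:,:,::-1])
E
```

```text
t: 34.55
tcp_pos: [0.4848, 0.2796, 0.2324]
tool_rot: [0.674, 0.738, -0.001, -0.001]
force: [0.1, -0.0, -0.7]
finger_gap: 0.827
gripper_force: 0.0
tcp [0.4848 0.2796 0.2324] yang 5.18 tilt [-5.0e-04 -2.4e-03 -1.0e+00] F [ 0.1 -0.  -0.7] gap 0.827 t 34.55
shift frac [-0.0019  0.0007  0.248 ] min rows 4.0
scene (array([383., 235.]), 277, 0.4771, 0.2774, 0.0348, 0.0472)
scene (array([309., 242.]), 264, 0.5801, 0.1387, 0.033, 0.047)
scene (array([359., 270.]), 310, 0.6061, 0.2601, 0.0327, 0.0474)
top (array([136., 164.]), 25, 0.6093, 0.2811, 0.0202, 0.0462)
top (array([153., 171.]), 45, 0.5987, 0.2494, 0.0279, 0.049)
top (array([195., 182.]), 50, 0.5663, 0.1315, 0.0284, 0.0491)
top (array([143., 219.]), 72, 0.4744, 0.2762, 0.0322, 0.0483)
```

View pics/s5.png

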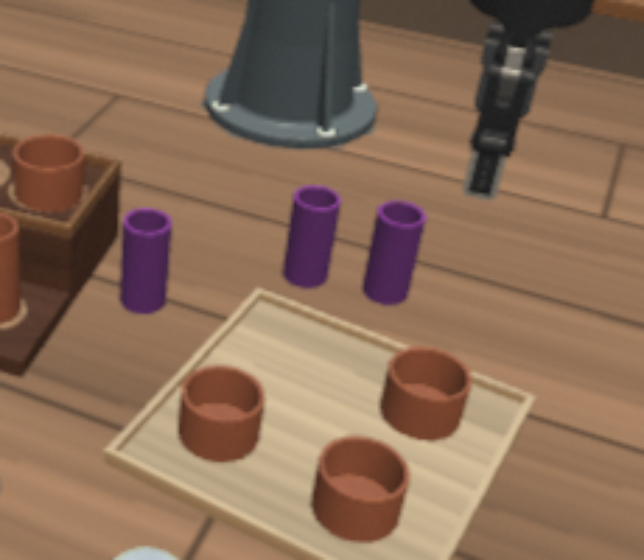

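The cup now sits about 8 mm further toward −x, still upright. I'll retry, with a check just above the rim.

```bash
python3 -m pendant '[[[-0.001,-0.009,0.04,0,0,0,1],[0,0,0.05,0,0,0,1],[0,0,0.05,0,0,0,1],[0,0,0.03,0,0,0,1],[0,0,0,0,0,0,1],[0,0,0,0,0,0,1],[0,0,0,0,0,0,1]]]'
python3 - <<'E'
from h import *
off(.477,.2775,.034)
for n in("scene","top"):
    s=cam(n); P=xyz(s)
    for r in rims(s,P,.04,.058):
        if 0<r[3]<.5 and .2<r[2]<.9 and .018<r[4]<.05: print(n,r)
    a=s["pixels"][180:280,320:440] if n=="scene" else s["pixels"][170:260,80:200]
    cv2.imwrite(f"pics/{n}6.png",cv2.resize(a,None,fx=4,fy=4)[:,:,::-1])
a=cv2.imread("pics/scene6.png");b=cv2.imread("pics/top6.png");b=cv2.resize(b,(380,400));a=cv2.resize(a,(410,400));cv2.imwrite("pics/both6.png",np.hstack([a,b]))
E
```

```text
t: 35.35
tcp_pos: [0.4798, 0.2789, 0.0978]
tool_rot: [0.674, 0.738, 0.001, 0.0]
force: [0.4, 0.7, 0.9]
finger_gap: 1.0
gripper_force: 0.0
tcp [0.4798 0.2789 0.0978] yang 5.17 tilt [ 4.0e-04  1.7e-03 -1.0e+00] F [0.4 0.7 0.9] gap 1.0 t 35.35
shift frac [-0.0014 -0.0038  0.0798] min rows 2.0
scene (array([383., 235.]), 274, 0.4785, 0.2782, 0.0344, 0.0472)
scene (array([309., 242.]), 264, 0.5794, 0.1403, 0.0334, 0.0473)
scene (array([359., 270.]), 307, 0.6058, 0.2607, 0.0332, 0.0473)
top (array([137., 163.]), 24, 0.6118, 0.274, 0.0245, 0.0465)
top (array([154., 171.]), 35, 0.5934, 0.2391, 0.0207, 0.0495)
top (array([196., 182.]), 49, 0.5693, 0.1328, 0.0279, 0.0492)
top (array([145., 219.]), 60, 0.4731, 0.2739, 0.0301, 0.049)
```

View pics/both6.png

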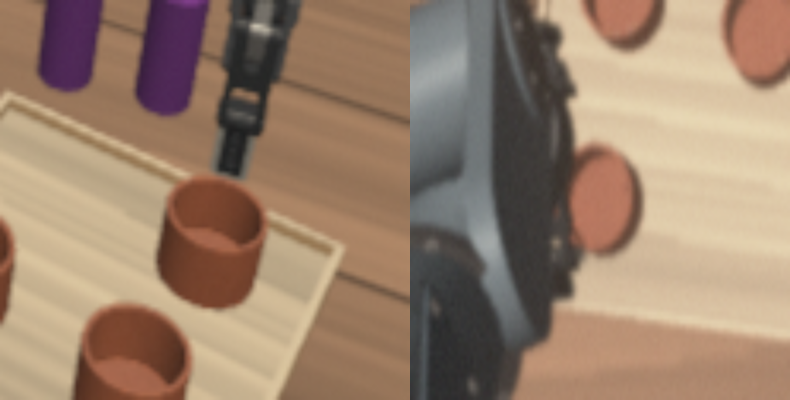

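```bash
python3 - <<'E'
from h import *
s=cam("scene"); p=monitor.sense()["tcp_pos"]
for dx in(.0425,.057):
  for z in(-.014,-.001,.01): print(dx,z,proj(s,p+np.array([dx,.0,z]))[0].round(1))
print(proj(s,[.477,.278,.051])[0])
P=xyz(s); print(p); print(P[205:226:3,384:392:2].round(3).tolist())
E
```

```text
0.0425 -0.014 [381.4 233.1]
0.0425 -0.001 [382.6 228.4]
0.0425 0.01 [383.6 224.4]
0.057 -0.014 [379.7 237.1]
0.057 -0.001 [380.9 232.5]
0.057 0.01 [381.9 228.4]
[383.09532318 232.32464796]
[0.47994304 0.27891039 0.09838589]
[[[0.555, 0.274, 0.179], [0.553, 0.277, 0.179], [0.542, 0.28, 0.173], [0.537, 0.283, 0.17]], [[0.557, 0.275, 0.174], [0.554, 0.278, 0.173], [0.555, 0.282, 0.175], [0.552, 0.285, 0.174]], [[0.529, 0.274, 0.146], [0.554, 0.28, 0.167], [0.555, 0.283, 0.168], [0.556, 0.287, 0.171]], [[0.533, 0.276, 0.142], [0.535, 0.279, 0.145], [0.535, 0.283, 0.147], [0.535, 0.287, 0.148]], [[0.536, 0.277, 0.138], [0.538, 0.281, 0.141], [0.537, 0.285, 0.141], [0.539, 0.289, 0.144]], [[0.539, 0.279, 0.132], [0.534, 0.282, 0.13], [0.534, 0.286, 0.132], [0.537, 0.29, 0.135]], [[0.529, 0.279, 0.117], [0.529, 0.283, 0.119], [0.534, 0.288, 0.124], [0.528, 0.291, 0.121]]]
```

The open finger tips sit higher than I assumed, about 15 mm above the TCP height. That means the earlier grasp only touched the rim and slid off. I'll go 10 mm lower, to TCP 0.024.

```bash
python3 -m pendant '[[[-0.001,-0.003,0.025,0,0,0,1],[0,0,0.03,0,0,0,1],[0,0,0.02,0,0,0,1],[0,0,0.012,0,0,0,1],[0,0,0.0055,0,0,0,1],[0,0,0,0,0,0,1]]]'
python3 -c "
from h import *
off(.4775,.278,.024)"
python3 -m pendant '[[[0,0,0,0,0,0,0.5],[0,0,0,0,0,0,0.5],[0,0,0,0,0,0,0.5],[0,0,0,0,0,0,0.5],[0,0,0,0,0,0,0.5],[0,0,0,0,0,0,0.5]]]'
python3 -c "
from h import *
off(*W[2],.24)"
```

```text
t: 36.1
tcp_pos: [0.4769, 0.2776, 0.0232]
tool_rot: [0.674, 0.738, 0.0, 0.0]
force: [0.3, -0.5, 0.1]
finger_gap: 1.0
gripper_force: 0.0
tcp [0.4769 0.2776 0.0232] yang 5.17 tilt [ 1.e-04  3.e-04 -1.e+00] F [ 0.3 -0.5  0.1] gap 1.0 t 36.1
shift frac [ 0.0004  0.0007 -0.0011] min rows 1.0
t: 36.7
tcp_pos: [0.4769, 0.2777, 0.0245]
tool_rot: [0.675, 0.738, 0.0, 0.0]
force: [-1.5, -0.8, 6.0]
finger_gap: 0.749
gripper_force: 54.3
tcp [0.4769 0.2777 0.0245] yang 5.15 tilt [ 4.e-04  1.e-03 -1.e+00] F [-1.5 -0.8  6. ] gap 0.749 t 36.7
shift frac [-0.565  -0.1042 -0.2697] min rows 11.0
```

```bash
python3 -m pendant '[[[0,0,-0.01,0,0,0,0.5],[0,0,-0.025,0,0,0,0.5],[0,0,-0.045,0,0,0,0.5],[0,0,-0.05,0,0,0,0.5],[0,0,-0.05,0,0,0,0.5],[0,0,-0.05,0,0,0,0.5],[0,0,-0.04,0,0,0,0.5],[-0.025,-0.008,0,0,0,0,0.5],[-0.045,-0.008,0,0,0,0,0.5],[-0.05,-0.008,0,0,0,0,0.5],[-0.05,-0.008,0,0,0,0,0.5],[-0.05,-0.008,0,0,0,0,0.5],[-0.05,-0.008,0,0,0,0,0.5],[-0.05,-0.008,0,0,0,0,0.5],[-0.05,-0.008,0,0,0,0,0.5],[-0.05,-0.008,0,0,0,0,0.5],[-0.05,-0.008,0,0,0,0,0.5],[-0.05,-0.008,0,0,0,0,0.5],[-0.035,-0.008,0,0,0,0,0.5],[-0.01,-0.008,0,0,0,0,0.5]]]'
python3 -m pendant '[[[0,0,0,0,0,0,0.5],[0,0,0,0,0,0,0.5],[0,0,0,0,0,0,0.5]]]'
python3 - <<'E'
from h import *
off(*W[2],.0985)
s=cam("scene"); P=xyz(s)
for a in((.04,.058),(.118,.13)):
  for r in rims(s,P,*a):
    if -.4<r[3]<.5 and .2<r[2]<.9 and .018<r[4]<.05: print(r)
E
```

```text
t: 38.7
tcp_pos: [0.4349, -0.1833, 0.2397]
tool_rot: [0.676, 0.737, -0.0, 0.002]
force: [0.9, 0.5, -1.5]
finger_gap: 0.746
gripper_force: 55.7
t: 39.0
tcp_pos: [0.4344, -0.1786, 0.2391]
tool_rot: [0.674, 0.739, 0.0, -0.0]
force: [1.0, -0.4, -1.5]
finger_gap: 0.743
gripper_force: 55.7
tcp [ 0.4344 -0.1786  0.2391] yang 5.26 tilt [ 7.e-04 -1.e-04 -1.e+00] F [ 1.  -0.4 -1.5] gap 0.743 t 39.0
shift frac [-0.0019 -0.0003  0.1757] min rows 3.0
(array([152., 169.]), 84, 0.5144, -0.3516, 0.029, 0.0479)
(array([172., 190.]), 100, 0.5579, -0.2493, 0.0219, 0.0488)
(array([200., 197.]), 100, 0.5482, -0.1704, 0.022, 0.0489)
(array([228., 205.]), 113, 0.5437, -0.0901, 0.0215, 0.0493)
(array([309., 243.]), 269, 0.58, 0.1398, 0.0331, 0.047)
(array([359., 269.]), 314, 0.6065, 0.2598, 0.0332, 0.0474)
(array([246., 155.]), 151, 0.43, -0.0982, 0.0345, 0.1228)
```

```bash
python3 -m pendant '[[[-0.0015,0,0.035,0,0,0,0.5],[0,0,0.05,0,0,0,0.5],[0,0,0.045,0,0,0,0.5],[0,0,0.025,0,0,0,0.5],[0,0,0.012,0,0,0,0.5],[0,0,0.005,0,0,0,0.5],[0,0,0,0,0,0,0.5],[0,0,0,0,0,0,0.5]]]'
python3 -c "
from h import *
off(*W[2],.0985)"
```

```text
t: 39.85
tcp_pos: [0.4356, -0.1816, 0.1024]
tool_rot: [0.674, 0.738, 0.0, 0.001]
force: [0.4, -0.1, -1.6]
finger_gap: 0.745
gripper_force: 55.8
tcp [ 0.4356 -0.1816  0.1024] yang 5.2 tilt [-0.0016  0.0018 -1.    ] F [ 0.4 -0.1 -1.6] gap 0.745 t 39.85
shift frac [ 0.0022 -0.0014  0.0048] min rows 1.0
```

Next cup is at (0.579, 0.139).

```bash
python3 -m pendant '[[[0.0015,-0.001,0.0025,0,0,0,0.5],[0,0,0.0015,0,0,0,0.5],[0,0,0.001,0,0,0,0.5],[0,0,0,0,0,0,0.5],[0,0,0,0,0,0,0.5]]]'; python3 -m pendant '[[[0,0,0,0,0,0,0.7],[0,0,0,0,0,0,0.85],[0,0,0,0,0,0,0.93],[0,0,0,0,0,0,0.93],[0,0,0,0,0,0,0.93],[0,0,-0.02,0,0,0,0.93],[0,0,-0.04,0,0,0,0.93],[0,0,-0.05,0,0,0,0.93],[0,0,-0.05,0,0,0,0.93],[0,0,-0.01,0,0,0,0.93],[0,0,0,0,0,0,0.93]]]'
python3 - <<'E'
from h import *
off(.579,.139,.024)
s=cam("scene"); P=xyz(s)
for a in((.04,.058),(.118,.13)):
  for r in rims(s,P,*a):
    if -.4<r[3]<.5 and .2<r[2]<.9 and .025<r[4]<.05: print(r)
E
```

```text
t: 40.35
tcp_pos: [0.434, -0.1803, 0.0985]
tool_rot: [0.674, 0.738, 0.0, 0.001]
force: [-1.3, 1.0, 6.9]
finger_gap: 0.747
gripper_force: 56.6
t: 41.45
tcp_pos: [0.4345, -0.1807, 0.2347]
tool_rot: [0.674, 0.738, 0.0, 0.002]
force: [-0.3, 0.5, 0.2]
finger_gap: 0.932
gripper_force: 0.0
tcp [ 0.4345 -0.1807  0.2347] yang 5.18 tilt [-0.0026  0.0029 -1.    ] F [-0.3  0.5  0.2] gap 0.932 t 41.45
shift frac [0.3823 0.2151 0.263 ] min rows 9.0
(array([152., 169.]), 84, 0.5163, -0.3506, 0.029, 0.0485)
(array([309., 242.]), 268, 0.5797, 0.1389, 0.0337, 0.0469)
(array([359., 270.]), 309, 0.6062, 0.2601, 0.0332, 0.0476)
(array([218., 149.]), 147, 0.4373, -0.1797, 0.0335, 0.1227)
(array([247., 155.]), 153, 0.43, -0.0997, 0.0345, 0.1226)
```

```bash
python3 -m pendant '[[[0.023,0.013,0,0,0,0,1],[0.038,0.0215,0,0,0,0,1],[0.042,0.0237,0,0,0,0,1],[0.042,0.0237,0,0,0,0,1],[0.042,0.0237,0,0,0,0,1],[0.042,0.0237,0,0,0,0,1],[0.042,0.0237,0,0,0,0,1],[0.042,0.0237,0,0,0,0,1],[0.035,0.0195,0,0,0,0,1],[0.023,0.013,0,0,0,0,1],[0.0113,0.006,0,0,0,0,1],[0,0,0,0,0,0,1],[0,0,0.04,0,0,0,1],[0,0,0.05,0,0,0,1],[0,0,0.04,0,0,0,1],[0,0,0.02,0,0,0,1],[0,0,0,0,0,0,1],[0,0,0,0,0,0,1],[0,0,0,0,0,0,1]]]'
python3 - <<'E'
from h import *
off(.579,.139,.024)
s=cam("scene"); P=xyz(s)
for r in rims(s,P,.04,.058):
    if 0<r[3]<.5 and .2<r[2]<.9 and .025<r[4]<.05: print(r)
E
```

```text
t: 43.4
tcp_pos: [0.5785, 0.1393, 0.1146]
tool_rot: [0.675, 0.738, 0.001, 0.001]
force: [0.6, 0.0, 0.1]
finger_gap: 0.999
gripper_force: 0.0
tcp [0.5785 0.1393 0.1146] yang 5.13 tilt [-2.0e-04  2.1e-03 -1.0e+00] F [0.6 0.  0.1] gap 0.999 t 43.4
shift frac [-0.0005  0.0003  0.1132] min rows 2.0
(array([309., 242.]), 269, 0.5799, 0.1393, 0.0335, 0.0473)
(array([360., 269.]), 306, 0.6064, 0.2603, 0.0333, 0.0476)
```

```bash
python3 -m pendant '[[[0,0,0.03,0,0,0,1],[0,0,0.04,0,0,0,1],[0,0,0.025,0,0,0,1],[0,0,0.012,0,0,0,1],[0,0,0.006,0,0,0,1],[0,0,0,0,0,0,1],[0,0,0,0,0,0,0.5],[0,0,0,0,0,0,0.5],[0,0,0,0,0,0,0.5],[0,0,0,0,0,0,0.5],[0,0,0,0,0,0,0.5],[0,0,0,0,0,0,0.5]]]'
python3 -c "
from h import *
off(*W[1],.24)"
```

```text
t: 44.65
tcp_pos: [0.5785, 0.14, 0.0246]
tool_rot: [0.674, 0.738, 0.001, 0.001]
force: [-0.6, 0.5, 5.9]
finger_gap: 0.738
gripper_force: 56.7
tcp [0.5785 0.14   0.0246] yang 5.17 tilt [-1.0e-04  2.2e-03 -1.0e+00] F [-0.6  0.5  5.9] gap 0.738 t 44.65
shift frac [-0.4823 -0.2157 -0.2697] min rows 10.0
```

```bash
python3 -m pendant '[[[0,0,-0.01,0,0,0,0.5],[0,0,-0.025,0,0,0,0.5],[0,0,-0.045,0,0,0,0.5],[0,0,-0.05,0,0,0,0.5],[0,0,-0.05,0,0,0,0.5],[0,0,-0.05,0,0,0,0.5],[0,0,-0.04,0,0,0,0.5],[-0.023,-0.0103,0,0,0,0,0.5],[-0.04,-0.018,0,0,0,0,0.5],[-0.045,-0.0201,0,0,0,0,0.5],[-0.045,-0.0201,0,0,0,0,0.5],[-0.045,-0.0201,0,0,0,0,0.5],[-0.045,-0.0201,0,0,0,0,0.5],[-0.045,-0.0201,0,0,0,0,0.5],[-0.045,-0.0201,0,0,0,0,0.5],[-0.045,-0.0201,0,0,0,0,0.5],[-0.045,-0.0201,0,0,0,0,0.5],[-0.038,-0.017,0,0,0,0,0.5],[-0.0213,-0.0096,0,0,0,0,0.5],[0,0,0,0,0,0,0.5]]]'
python3 -m pendant '[[[0,0,0,0,0,0,0.5],[0,0,0,0,0,0,0.5]]]'
python3 -c "
from h import *
off(*W[1],.0985)"
```

```text
t: 46.65
tcp_pos: [0.4398, -0.2624, 0.2392]
tool_rot: [0.676, 0.737, -0.0, 0.001]
force: [-0.8, -0.4, -1.2]
finger_gap: 0.738
gripper_force: 55.7
t: 46.85
tcp_pos: [0.4405, -0.2587, 0.239]
tool_rot: [0.674, 0.739, 0.0, -0.0]
force: [0.8, 2.0, -1.6]
finger_gap: 0.738
gripper_force: 55.8
tcp [ 0.4405 -0.2587  0.239 ] yang 5.22 tilt [ 9.e-04 -2.e-04 -1.e+00] F [ 0.8  2.  -1.6] gap 0.738 t 46.85
shift frac [-0.0015  0.0005  0.1756] min rows 3.0
```

```bash
python3 -m pendant '[[[-0.001,0,0.035,0,0,0,0.5],[0,0,0.05,0,0,0,0.5],[0,0,0.045,0,0,0,0.5],[0,0,0.025,0,0,0,0.5],[0,0,0.012,0,0,0,0.5],[0,0,0.005,0,0,0,0.5],[0,0,0,0,0,0,0.5],[0,0,0,0,0,0,0.5]]]'
python3 -c "
from h import *
off(*W[1],.0985)"
```

```text
t: 47.65
tcp_pos: [0.4416, -0.2611, 0.1025]
tool_rot: [0.674, 0.738, -0.0, 0.001]
force: [-0.1, -0.3, -2.0]
finger_gap: 0.741
gripper_force: 55.7
tcp [ 0.4416 -0.2611  0.1025] yang 5.2 tilt [-0.0018  0.0017 -1.    ] F [-0.1 -0.3 -2. ] gap 0.741 t 47.65
shift frac [ 0.0017 -0.0005  0.005 ] min rows 1.0
```

```bash
python3 -m pendant '[[[0.001,-0.0005,0.0025,0,0,0,0.5],[0,0,0.0015,0,0,0,0.5],[0,0,0.001,0,0,0,0.5],[0,0,0,0,0,0,0.5],[0,0,0,0,0,0,0.5]]]'; python3 -m pendant '[[[0,0,0,0,0,0,0.7],[0,0,0,0,0,0,0.85],[0,0,0,0,0,0,0.93],[0,0,0,0,0,0,0.93],[0,0,0,0,0,0,0.93],[0,0,-0.02,0,0,0,0.93],[0,0,-0.04,0,0,0,0.93],[0,0,-0.05,0,0,0,0.93],[0,0,-0.05,0,0,0,0.93],[0,0,-0.01,0,0,0,0.93],[0,0,0,0,0,0,0.93]]]'
python3 - <<'E'
from h import *
off(.606,.2603,.024)
s=cam("scene"); P=xyz(s)
for a in((.04,.058),(.088,.115),(.118,.13)):
  for r in rims(s,P,*a):
    if -.4<r[3]<.5 and .2<r[2]<.9 and .018<r[4]<.05: print(r)
E
```

```text
t: 48.15
tcp_pos: [0.4404, -0.2601, 0.0986]
tool_rot: [0.675, 0.738, 0.0, 0.001]
force: [-1.1, 1.5, 5.6]
finger_gap: 0.738
gripper_force: 56.6
t: 49.25
tcp_pos: [0.441, -0.2606, 0.235]
tool_rot: [0.674, 0.738, -0.0, 0.002]
force: [-0.5, -0.4, -1.4]
finger_gap: 0.926
gripper_force: 0.0
tcp [ 0.441  -0.2606  0.235 ] yang 5.18 tilt [-0.0031  0.0027 -1.    ] F [-0.5 -0.4 -1.4] gap 0.926 t 49.25
shift frac [0.6306 0.2635 0.2625] min rows 12.0
(array([152., 169.]), 88, 0.5143, -0.3521, 0.03, 0.0489)
(array([172., 190.]), 102, 0.5585, -0.2489, 0.0219, 0.0483)
(array([200., 197.]), 101, 0.5485, -0.17, 0.0219, 0.0485)
(array([228., 205.]), 105, 0.5427, -0.0907, 0.0213, 0.0493)
(array([359., 270.]), 313, 0.6054, 0.2602, 0.0335, 0.0478)
(array([192., 143.]), 107, 0.4338, -0.2671, 0.0272, 0.1064)
(array([193., 153.]), 216, 0.4485, -0.2558, 0.0319, 0.1013)
(array([218., 149.]), 117, 0.4225, -0.1894, 0.0256, 0.1053)
(array([220., 160.]), 210, 0.44, -0.1771, 0.0324, 0.1014)
(array([247., 155.]), 131, 0.4161, -0.1071, 0.025, 0.1048)
(array([247., 166.]), 222, 0.433, -0.0975, 0.0327, 0.1017)
(array([169., 170.]), 255, 0.5569, -0.2505, 0.0235, 0.1014)
(array([198., 177.]), 262, 0.547, -0.171, 0.0228, 0.1013)
(array([227., 184.]), 265, 0.5406, -0.0917, 0.0238, 0.1016)
(array([192., 142.]), 139, 0.4442, -0.2595, 0.0342, 0.1227)
(array([218., 149.]), 148, 0.4373, -0.1801, 0.0335, 0.1226)
(array([247., 155.]), 158, 0.4298, -0.097, 0.0353, 0.1228)
```

```bash
python3 -m pendant '[[[0.02,0.0084,0,0,0,0,1],[0.035,0.0146,0,0,0,0,1],[0.043,0.018,0,0,0,0,1],[0.043,0.018,0,0,0,0,1],[0.043,0.018,0,0,0,0,1],[0.043,0.018,0,0,0,0,1],[0.043,0.018,0,0,0,0,1],[0.043,0.018,0,0,0,0,1],[0.043,0.018,0,0,0,0,1],[0.043,0.018,0,0,0,0,1],[0.043,0.018,0,0,0,0,1],[0.043,0.018,0,0,0,0,1],[0.043,0.018,0,0,0,0,1],[0.043,0.018,0,0,0,0,1],[0.035,0.0146,0,0,0,0,1],[0.0246,0.0099,0,0,0,0,1],[0,0,0.05,0,0,0,1],[0,0,0.05,0,0,0,1],[0,0,0.04,0,0,0,1],[0,0,0,0,0,0,1]]]'
python3 -m pendant '[[[0,0,0,0,0,0,1],[0,0,0,0,0,0,1]]]'
python3 - <<'E'
from h import *
off(.606,.2603,.024)
s=cam("scene"); P=xyz(s)
for r in rims(s,P,.04,.058):
    if 0<r[3]<.5 and .2<r[2]<.9 and .02<r[4]<.05: print(r)
E
```

```text
t: 51.3
tcp_pos: [0.5988, 0.2601, 0.1134]
tool_rot: [0.674, 0.738, -0.007, -0.005]
force: [-0.6, 0.1, 0.8]
finger_gap: 0.999
gripper_force: 0.0
t: 51.5
tcp_pos: [0.6058, 0.2617, 0.1225]
tool_rot: [0.675, 0.738, 0.001, 0.001]
force: [-0.4, -0.2, 0.7]
finger_gap: 0.998
gripper_force: 0.0
tcp [0.6058 0.2617 0.1225] yang 5.17 tilt [ 3.0e-04  2.2e-03 -1.0e+00] F [-0.4 -0.2  0.7] gap 0.998 t 51.5
shift frac [-1.800e-03 -1.000e-04  1.231e-01] min rows 2.0
(array([359., 270.]), 318, 0.6061, 0.2601, 0.0335, 0.0473)
```

```bash
python3 -m pendant '[[[-0.001,0,0.03,0,0,0,1],[0,0,0.04,0,0,0,1],[0,0,0.03,0,0,0,1],[0,0,0.015,0,0,0,1],[0,0,0.007,0,0,0,1],[0,0,0,0,0,0,1],[0,0,0,0,0,0,0.5],[0,0,0,0,0,0,0.5],[0,0,0,0,0,0,0.5],[0,0,0,0,0,0,0.5],[0,0,0,0,0,0,0.5],[0,0,0,0,0,0,0.5]]]'
python3 -c "
from h import *
off(*W[0],.24)"
```

```text
t: 52.75
tcp_pos: [0.6055, 0.261, 0.0262]
tool_rot: [0.674, 0.738, 0.001, 0.001]
force: [-0.8, -0.7, 5.7]
finger_gap: 0.748
gripper_force: 54.4
tcp [0.6055 0.261  0.0262] yang 5.19 tilt [ 3.0e-04  2.3e-03 -1.0e+00] F [-0.8 -0.7  5.7] gap 0.748 t 52.75
shift frac [-0.7297 -0.2628 -0.2681] min rows 14.0
```

```bash
python3 -m pendant '[[[0,0,-0.01,0,0,0,0.5],[0,0,-0.025,0,0,0,0.5],[0,0,-0.045,0,0,0,0.5],[0,0,-0.05,0,0,0,0.5],[0,0,-0.05,0,0,0,0.5],[0,0,-0.05,0,0,0,0.5],[0,0,-0.038,0,0,0,0.5],[-0.02,-0.0072,0,0,0,0,0.5],[-0.035,-0.0126,0,0,0,0,0.5],[-0.045,-0.0162,0,0,0,0,0.5],[-0.045,-0.0162,0,0,0,0,0.5],[-0.045,-0.0162,0,0,0,0,0.5],[-0.045,-0.0162,0,0,0,0,0.5],[-0.045,-0.0162,0,0,0,0,0.5],[-0.045,-0.0162,0,0,0,0,0.5]]]'
python3 -m pendant '[[[-0.045,-0.0162,0,0,0,0,0.5],[-0.045,-0.0162,0,0,0,0,0.5],[-0.045,-0.0162,0,0,0,0,0.5],[-0.045,-0.0162,0,0,0,0,0.5],[-0.045,-0.0162,0,0,0,0,0.5],[-0.045,-0.0162,0,0,0,0,0.5],[-0.045,-0.0162,0,0,0,0,0.5],[-0.045,-0.0162,0,0,0,0,0.5],[-0.03,-0.0108,0,0,0,0,0.5],[-0.0147,-0.0054,0,0,0,0,0.5],[0,0,0,0,0,0,0.5],[0,0,0,0,0,0,0.5],[0,0,0,0,0,0,0.5]]]'
python3 -c "
from h import *
off(*W[0],.1)"
```

```text
t: 54.25
tcp_pos: [0.5328, -0.0084, 0.2371]
tool_rot: [0.675, 0.738, -0.001, -0.001]
force: [1.2, 0.5, -1.6]
finger_gap: 0.747
gripper_force: 55.7
t: 55.55
tcp_pos: [0.448, -0.3378, 0.2379]
tool_rot: [0.674, 0.739, 0.0, -0.001]
force: [-0.2, -0.0, -1.9]
finger_gap: 0.748
gripper_force: 55.7
tcp [ 0.448  -0.3378  0.2379] yang 5.26 tilt [ 1.5e-03 -5.0e-04 -1.0e+00] F [-0.2 -0.  -1.9] gap 0.748 t 55.55
shift frac [-0.0025  0.0005  0.1724] min rows 3.0
```

```bash
python3 -m pendant '[[[-0.0015,0,0.035,0,0,0,0.5],[0,0,0.05,0,0,0,0.5],[0,0,0.043,0,0,0,0.5],[0,0,0.024,0,0,0,0.5],[0,0,0.012,0,0,0,0.5],[0,0,0.005,0,0,0,0.5],[0,0,0,0,0,0,0.5],[0,0,0,0,0,0,0.5]]]'
python3 -c "
from h import *
off(*W[0],.1)"
```

```text
t: 56.35
tcp_pos: [0.4489, -0.3413, 0.1042]
tool_rot: [0.674, 0.738, -0.0, 0.001]
force: [0.5, -0.4, -1.6]
finger_gap: 0.744
gripper_force: 55.7
tcp [ 0.4489 -0.3413  0.1042] yang 5.2 tilt [-0.002   0.0015 -1.    ] F [ 0.5 -0.4 -1.6] gap 0.744 t 56.35
shift frac [ 0.0023 -0.0003  0.0052] min rows 1.0
```

Release, then retreat upwards and back toward the robot.

```bash
python3 -m pendant '[[[0.0015,-0.0003,0.0025,0,0,0,0.5],[0,0,0.0015,0,0,0,0.5],[0,0,0.0012,0,0,0,0.5],[0,0,0,0,0,0,0.5],[0,0,0,0,0,0,0.5]]]'; python3 -m pendant '[[[0,0,0,0,0,0,0.7],[0,0,0,0,0,0,0.85],[0,0,0,0,0,0,0.93],[0,0,0,0,0,0,0.93],[0,0,0,0,0,0,0.93],[0,0,-0.02,0,0,0,0.93],[0,0,-0.04,0,0,0,0.93],[0,0,-0.05,0,0,0,0.93],[0,0,-0.05,0,0,0,0.93],[0,0,-0.03,0,0,0,0.93],[-0.04,-0.01,0,0,0,0,0.93],[-0.05,-0.02,0,0,0,0,0.93],[-0.05,-0.02,0,0,0,0,0.93],[-0.05,-0.02,0,0,0,0,0.93],[-0.03,-0.01,0,0,0,0,0.93],[0,0,0,0,0,0,0.93],[0,0,0,0,0,0,0.93],[0,0,0,0,0,0,0.93]]]'
python3 - <<'E'
from h import *
for n in ("scene","top"):
  s=cam(n); P=xyz(s)
  for a in((.04,.058),(.095,.116),(.118,.135)):
    for r in rims(s,P,*a):
      if -.45<r[3]<.5 and .35<r[2]<.9 and .018<r[4]<.05: print(n,r)
  cv2.imwrite(f"pics/{n}9.png",cv2.resize(s["pixels"][110:260,240:420] if n=="top" else s["pixels"][100:260,80:320],None,fx=3.2,fy=3.2)[:,:,::-1])
off(0.4485,-.3395,.1)
E
```

```text
t: 56.85
tcp_pos: [0.448, -0.3398, 0.1002]
tool_rot: [0.674, 0.738, -0.0, 0.001]
force: [-0.3, 1.7, 5.3]
finger_gap: 0.742
gripper_force: 56.4
t: 58.65
tcp_pos: [0.4001, -0.5192, 0.2505]
tool_rot: [0.674, 0.739, 0.0, -0.001]
force: [-0.2, -0.5, 0.4]
finger_gap: 0.931
gripper_force: 0.0
scene (array([152., 169.]), 86, 0.5155, -0.3518, 0.0282, 0.0497)
scene (array([172., 190.]), 96, 0.5583, -0.2491, 0.0218, 0.0487)
scene (array([199., 197.]), 105, 0.5482, -0.1701, 0.0218, 0.049)
scene (array([228., 204.]), 108, 0.5427, -0.0907, 0.0215, 0.0493)
scene (array([166., 137.]), 108, 0.4403, -0.3487, 0.0264, 0.1074)
scene (array([167., 146.]), 158, 0.4573, -0.334, 0.0317, 0.1053)
scene (array([192., 142.]), 114, 0.4325, -0.2681, 0.0272, 0.1075)
scene (array([193., 152.]), 169, 0.4466, -0.2582, 0.0326, 0.1059)
scene (array([218., 149.]), 115, 0.4269, -0.1878, 0.0268, 0.1066)
scene (array([219., 158.]), 172, 0.4417, -0.1758, 0.0323, 0.1061)
scene (array([246., 155.]), 123, 0.4184, -0.1057, 0.0275, 0.1071)
scene (array([247., 165.]), 176, 0.4327, -0.0977, 0.0327, 0.1057)
scene (array([169., 169.]
[... 583 characters left out ...]
.]), 101, 0.5393, -0.0917, 0.022, 0.1077)
top (array([366., 216.]), 35, 0.454, -0.3155, 0.0219, 0.1071)
top (array([354., 216.]), 55, 0.4431, -0.2632, 0.0287, 0.1057)
top (array([337., 224.]), 40, 0.4381, -0.2472, 0.03, 0.1068)
top (array([322., 219.]), 41, 0.4371, -0.1827, 0.0287, 0.1073)
top (array([376., 209.]), 82, 0.4524, -0.3375, 0.0322, 0.1235)
top (array([347., 220.]), 142, 0.4418, -0.2596, 0.0331, 0.1238)
top (array([315., 223.]), 144, 0.4357, -0.1794, 0.0335, 0.1235)
top (array([283., 226.]), 126, 0.4284, -0.0986, 0.0327, 0.1238)
tcp [ 0.4005 -0.5192  0.2509] yang 5.26 tilt [ 8.e-04 -1.e-04 -1.e+00] F [ 0.4 -0.1 -0.1] gap 0.926 t 58.75
shift frac [0.218  0.0804 0.1888] min rows 5.0
```

View pics/top9.png

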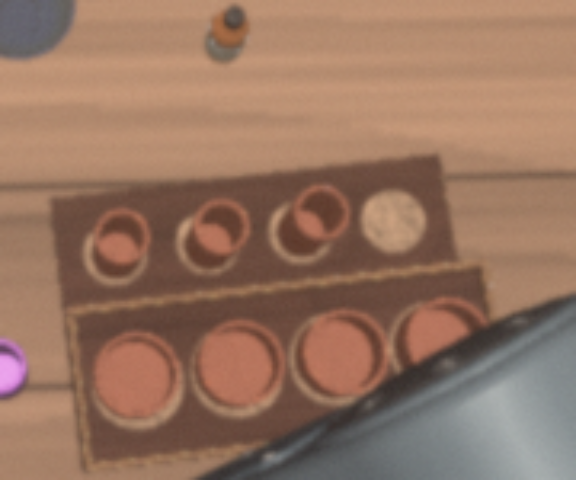

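View pics/scene9.png

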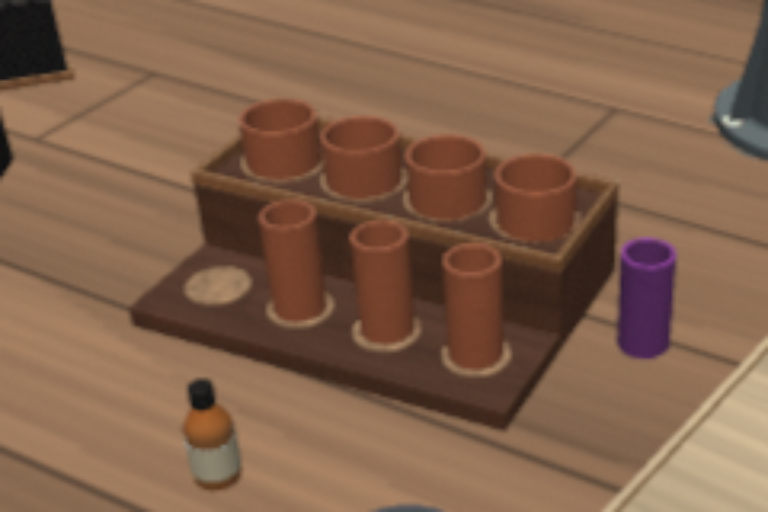

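Both views show four wide cups on the high marks at (280,140), (362,158), (446,177) and (536,198), and three slims upright on adjacent low marks at (290,262), (381,285) and (473,308). Cork shows around every base, and each cup is within about 2 mm of its mark. Handing in.

```bash
python3 -c "
from h import *
print(job.sign_off())"
```

```text
the job is handed in; nothing more can be done
None
```

The job is handed in at about 59 s: four wide cups stand on the high step and three slim cups side by side on low marks 1–3, all upright, empty and within about 2 mm of centre; one wide cup's first grasp slid off its rim and moved it about 8 mm on the tray, and the second grasp held.

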